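# Box up a batch of heel blocks and press the lid home

### The arm

A 6-joint arm with a two-finger parallel gripper is mounted at the origin on the work surface. World frame = base frame: x ahead of the robot, y to its left, z up, the work surface at z = 0. Lengths are in mm, angles in rad, forces in N, time in s.
With the tool pointing down it reaches from about 275 to 725 mm from the base axis. Payload 15.9 kg.
Tool frame: the origin (TCP) lies on the front face of the gripper's body, between the roots of the fingers; the fingertips stand 73 mm ahead of it and the grasp point (between the pads) lies 54 mm ahead of it; z points along the fingers, y is the line along which they close (so a half turn about z gives the same grasp; the last joint's range is limited). The gripper opens to 85 mm and grips with 20 to 120 N. Pads are 22 mm wide; open, the fingers measure 114 mm over their backs; the gripper's body (76 mm by 85 mm) begins 54 mm behind the grasp point. The pads swing forward as they close: fully open they stand 13 mm farther back than shut.
Start: joints at [0, 0.213, -0.034, 1.323, 0, 1.571], TCP at [499.986, -0, 303.906] pointing down, gripper open.
Joint ranges: [-2.98, 2.98], [-0.74, 1.72], [-1.14, 1.35], [-2.1, 2.04], [-1.57, 1.44], [-3.14, 3.14]. Speed limits (rad/s): [1.89, 1.89, 2.39, 2.57, 3.14, 3.14].

### API

Orientations are given as a rotation vector (axis times angle).
In Python, from plant import arm gives the robot as it stands.
- The arm moves only by the tool arm_command, never from a script. Its argument "plan" is a list that holds one entry, the list of rows, each a list of 4 numbers: the shift along the tool's x, y, z in cm, then the turn about the tool's z in degrees. A call has 1 to 5 rows; each row is the pose to reach, as a shift and turn from the pose commanded when the call began, along the tool's axes at that moment; what a row does not reach only later rows make up. A row lasts 1/10 s, in which the tool goes at most 50 mm and 8.59 degrees, less where a joint would pass 70% of its speed; a pose out of reach is approached as far as the arm can. A call with a gripper value outside its range is refused whole. "hand" is the finger opening in cm, from 0 to 8.54, set as the call begins (left out, the last holds). The fingers move at their own pace and stop on an object; the grip force is fixed at half the most. Time passes only in rows, so rows that repeat a pose let the fingers close. It gives the time, the measured TCP pose, the force, the opening and the grip force at its end, in the units of the state.
- arm.read_state(): the state, without advancing time (a new reading comes with each control period).
- arm.get_image(name): name is "scene" or "side" or "wrist"; returns the picture (480x640x3 uint8, red, green, blue); there is no depth.
- arm.calibration(name): a dict with "vertical_fov" (degrees; the focal length in pixels is half the picture's height over the tangent of half this angle, whatever the lens; pixels are square), "cx", "cy" (the principal point, pixels), "pose" (4x4, takes a point from camera to world coordinates). Camera axes: x right, y up, looking along -z (the intrinsics and any distortion apply to the point x, -y, -z); pixel columns grow to the right and rows downward; lengths in mm; the calibration is good to about 2 mm. A picture is of the moment at which its call begins: read the wrist's pose just before it. calibration takes no time and is no camera call; for the wrist camera it gives the pose at the moment of the call.
- arm.sign_off(): hands the job in; it is judged then, once.
Trained networks look in the newest picture that a camera, given by its name, has taken for a name from the list of things; names that differ only in an ending like _2 or _b are one class to them, and where a whole thing is asked for, a point or a joint stands for the part that bears it (a point fixed in the world has none). Each returns a list of dicts, best first, with "p" (0 to 1); they miss things now and then, are a little off and sometimes report something else, mostly with a low value. They report only what shows in the picture. A call takes as long as a camera call. They do not tell look-alikes from the thing itself.
- arm.recognise(camera, name): "pixel" ([column, row] in pixels, amid what is visible of it).
- arm.landmark_of(camera, name): "pixel" ([column, row] in pixels: a listed point, or the origin of a listed thing).
The state is a dict: "clock": time; "joints": joint angles; "joint_velocities": joint speeds; "tau": joint torques, N m; "tool_pos": TCP position; "ee_rot": TCP orientation; "ft_force": force on the tool from outside, world axes, zero at the start; "torque": the same for the moment, N m; "grip_width": finger opening in mm; "grip_force": force on a finger pad.
Only numpy, scipy, OpenCV 4.12 (cv2) and the standard library are available. Lean on these libraries where they do the work, as an engineer would, in place of code of your own. Each camera call takes 0.05 s, during which the arm holds its last target. There are 200 camera calls.

### The job

Box up this batch of heel blocks at the shoemaker's bench: tip the ones on the metal tray off its open end into the stock box, put the ones lying loose on the bench in as well, and stand the tray flat on the bench again, clear of the box. Then, once all the blocks are in, lay the lid squarely on the box and press it down until both catch bars are fully home and it lies flush on the rim. Do not disturb the shoe, last, tin or jar.

Things in the scene. Friction and masses are not known exactly. Their poses are not given: they have to be found in the camera images.
- box: Open plywood stock box, fixed, outside 160 (own x) x 190 (own y) x 115 mm high, walls and floor 8 mm. Origin: centre of its underside. A black friction catch bar, 130 x 8 mm, lies along the rim of each short end wall (at own y = +91 and -91 mm) and at first stands up to 8 mm proud of the rim.
- catch_left (a joint): Catch bar at own y = +91 mm of the box: 0 = stands 8 mm proud of the rim, 0.008 = pushed down flush with the rim. Takes about 9 N to push and stays where it is pushed.
- catch_right (a joint): The same for the catch bar at own y = -91 mm of the box.
- lid: Loose plywood lid, 0.25 kg: plate 168 (own x) x 198 (own y) x 8 mm over a plug 138 x 168 x 14 mm that enters the box mouth with 3 mm play each side. Origin: centre of the plug's underside; plate at z = 14 to 22 mm. Central bar handle 70 (x) x 18 (y) mm, top at z = 56 mm. On the raised catch bars its origin is 109 mm above the box's underside, fully home 101 mm. Either way round fits.
- lid_grip (a point): Centre of the lid's handle to grip, 42 mm above the lid's origin.
- tray: Aluminium tipping tray, loose, 0.18 kg, 156 (own x) x 124 (own y) mm, floor 4 mm thick, walls 26 mm high on three sides and open at the -x end. Origin: centre of its underside.
- tray_lip (a point): Middle of the tray's open end, at tray x = -78 mm, on its floor (z = 4 mm).
- tray_grip (a point): Grip point of the tray's dark upright grip block, which stands beyond the walled end at tray x = 118 mm; block 34 mm along tray x, 24 mm wide along tray y, from z = 10 to 62 mm; this point is at z = 42 mm.
- heel1: D-shaped dark wooden heel block, loose, 62 mm long (own x: flat end at +31, round end at -31), 46 mm wide (own y), 24 mm thick. Origin: centre of its underside, z axis up through its thickness. Lies on the tray at the start; may be absent.
- heel2: D-shaped dark wooden heel block, loose, 62 mm long (own x: flat end at +31, round end at -31), 46 mm wide (own y), 24 mm thick. Origin: centre of its underside, z axis up through its thickness. Lies on the tray at the start; may be absent.
- heel3: D-shaped dark wooden heel block, loose, 62 mm long (own x: flat end at +31, round end at -31), 46 mm wide (own y), 24 mm thick. Origin: centre of its underside, z axis up through its thickness. Lies on the tray at the start; may be absent.
- heel4: D-shaped dark wooden heel block, loose, 62 mm long (own x: flat end at +31, round end at -31), 46 mm wide (own y), 24 mm thick. Origin: centre of its underside, z axis up through its thickness. Lies on the tray at the start; may be absent.
- heel5: D-shaped dark wooden heel block, loose, 62 mm long (own x: flat end at +31, round end at -31), 46 mm wide (own y), 24 mm thick. Origin: centre of its underside, z axis up through its thickness. Lies on the bench at the start; may be absent.
- heel6: D-shaped dark wooden heel block, loose, 62 mm long (own x: flat end at +31, round end at -31), 46 mm wide (own y), 24 mm thick. Origin: centre of its underside, z axis up through its thickness. Lies on the bench at the start; may be absent.
- heel7: D-shaped dark wooden heel block, loose, 62 mm long (own x: flat end at +31, round end at -31), 46 mm wide (own y), 24 mm thick. Origin: centre of its underside, z axis up through its thickness. Lies on the bench at the start; may be absent.
- heel8: D-shaped dark wooden heel block, loose, 62 mm long (own x: flat end at +31, round end at -31), 46 mm wide (own y), 24 mm thick. Origin: centre of its underside, z axis up through its thickness. Lies on the bench at the start; may be absent.
- last_a: Bystander: pale wooden shoe last (foot form), 230 x 74 x 95 mm, loose. Origin: centre of underside, x axis from toe to heel.
- shoe: Bystander: dark finished shoe, 250 x 78 x 102 mm, loose. Origin: centre of underside, x axis from toe to heel.
- tin: Bystander: round flat steel tin, 90 mm across, 30 mm high, loose. Origin: centre of underside.
- glue: Bystander: amber glass jar with white cap, 72 mm across, 110 mm high, loose. Origin: centre of underside.
Things that resemble listed ones, but are neither listed nor needed, are in the scene too. Leave any green or turquoise look-alike of the heel6 alone.

How it is judged:
By the outcome, as a careful person would: the job done as asked, in the order asked, and still so for the second after the job is handed in, with the robot touching nothing.
Of heel1, heel2, heel3, heel4 only 2 to 4 are there at a start; the rules pass over those that are not, and their reading is None.
Of heel5, heel6, heel7, heel8 only 2 to 4 are there at a start; the rules pass over those that are not, and their reading is None.
At some moment in a run one of heel5, heel6, heel7, heel8, lid may be knocked a few centimetres aside while the robot is not near it.
It also fails if it takes over 210 s, if anything falls off the work surface, if the arm or the gripper's body presses on something with over 40 N, if the wrist force passes 120 N, or if a joint passes its speed limit or range.

## Working session

There is one attempt and no reset: what is moved stays moved. The work goes in short steps, Python scripts to look and compute and a tool call to move; the robot and the scene stay as the last step left them, time stands still between calls to the robot, and variables do not carry over. Pictures are saved under pics/ and viewed, at most 14 in all, crops included, and the job is handed in when it is done.

Besides the shell and the picture viewer there is one more tool, called by a JSON object that holds its "api" and its "payload". arm_command: Moves the arm, as the interface text tells. Its arguments: {"type":"object","properties":{"plan":{"type":"array"},"hand":{"type":"number"}},"required":["plan"]}

```bash
ls; mkdir -p pics; python3 - <<'E'
from plant import arm
import cv2,numpy as np
for n in ("scene","side"):
    cv2.imwrite(f"pics/{n}0.png",arm.get_image(n)[:,:,::-1])
    c=arm.calibration(n);print(n,{k:(np.round(v,3).tolist() if k=='pose' else v) for k,v in c.items()})
    for q in ("box","lid","lid_grip","tray","tray_lip","tray_grip","heel1","catch_left","shoe","last_a","tin","glue"):
        print(q,[(np.round(d['pixel']).astype(int).tolist(),round(d['p'],2)) for d in arm.landmark_of(n,q)])
print(arm.read_state())
E
```

```text
pics
scene {'vertical_fov': 48.31183735277229, 'cx': 309.0735942304253, 'cy': 241.65440021909993, 'pose': [[-0.272, -0.643, 0.716, 1376.351], [0.962, -0.198, 0.187, 193.321], [0.022, 0.74, 0.672, 838.58], [0.0, 0.0, 0.0, 1.0]]}
box [([341, 241], 0.62), ([399, 319], 0.62)]
lid [([214, 202], 0.78)]
lid_grip [([132, 272], 0.62), ([209, 193], 0.59), ([446, 243], 0.46)]
tray [([458, 255], 0.9), ([399, 316], 0.67)]
tray_lip [([458, 234], 0.8), ([128, 273], 0.43)]
tray_grip [([456, 279], 0.76), ([324, 367], 0.6), ([401, 317], 0.5), ([332, 313], 0.43)]
heel1 [([277, 296], 0.92), ([446, 241], 0.88), ([332, 311], 0.86), ([225, 281], 0.64), ([466, 264], 0.63), ([399, 396], 0.62), ([398, 315], 0.61)]Traceback (most recent call last):
  File "<stdin>", line 7, in <module>
ValueError: it knows: box, glue, heel, last, lid, lid_grip, shoe, tin, tray, tray_grip, tray_lip
```

```bash
cat > h.py <<'E'
from plant import arm
import cv2,numpy as np
def snap(n,name=None):
    im=arm.get_image(n)[:,:,::-1].copy(); c=arm.calibration(n)
    if name: cv2.imwrite(f"pics/{name}.png",im)
    return im,c
def ray(c,px):
    f=240/np.tan(np.radians(c['vertical_fov']/2)); P=np.array(c['pose'])
    d=P[:3,:3]@np.array([(px[0]-c['cx'])/f,-(px[1]-c['cy'])/f,-1]); return P[:3,3],d
def toz(c,px,z):
    o,d=ray(c,px); return (o+d*(z-o[2])/d[2])
def proj(c,p):
    f=240/np.tan(np.radians(c['vertical_fov']/2)); P=np.array(c['pose'])
    q=P[:3,:3].T@(np.array(p,float)-P[:3,3]); return np.array([c['cx']+f*q[0]/-q[2],c['cy']-f*q[1]/-q[2]])
def lm(n,q,fn=None):
    return [(d['pixel'],d['p']) for d in (fn or arm.landmark_of)(n,q)]
E
python3 - <<'E'
from h import *
print(list(arm.calibration("scene").keys()), {k:v for k,v in arm.calibration("scene").items() if k!='pose'})
im,c=snap("side","side0")
print({k:(np.round(v,3).tolist() if k=='pose' else v) for k,v in c.items()})
Z=dict(box=0,lid=0,lid_grip=42,tray=0,tray_lip=4,tray_grip=42,heel=0,shoe=0,last=0,tin=0,glue=0)
for q in Z:
    print(q,[(np.round(p).astype(int).tolist(),round(s,2),np.round(toz(c,p,Z[q])).astype(int).tolist()) for p,s in lm("side",q)])
c=arm.calibration("scene")
for q,p in [("lid",(214,202)),("lid_grip",(209,193)),("tray",(458,255)),("tray_lip",(458,234)),("tray_grip",(456,279)),("box",(341,241))]+[("heel",p) for p in [(277,296),(446,241),(332,311),(225,281),(466,264),(399,396),(398,315)]]:
    print("S",q,p,np.round(toz(c,p,Z[q])))
s=arm.read_state(); print(s['clock'],s['tool_pos'],s['ee_rot'],s['ft_force'])
E
```

```text
['vertical_fov', 'cx', 'cy', 'pose'] {'vertical_fov': 48.31183735277229, 'cx': 309.0735942304253, 'cy': 241.65440021909993}
{'vertical_fov': 57.75631071969825, 'cx': 326.8964128908774, 'cy': 245.4428302116055, 'pose': [[-0.929, 0.232, -0.288, 279.701], [-0.369, -0.616, 0.696, 738.775], [-0.016, 0.753, 0.658, 797.442], [0.0, 0.0, 0.0, 1.0]]}
box [([372, 298], 0.72, [455, 38, 0])]
lid [([416, 220], 0.83, [423, -305, 0])]
lid_grip [([417, 204], 0.86, [429, -324, 42])]
tray [([340, 389], 0.92, [441, 297, 0])]
tray_lip [([379, 404], 0.62, [358, 301, 4])]
tray_grip [([290, 359], 0.73, [552, 293, 42])]
heel [([199, 303], 0.91, [841, 203, 0]), ([362, 409], 0.88, [387, 321, 0]), ([324, 396], 0.88, [467, 322, 0]), ([305, 253], 0.87, [672, -54, 0]), ([269, 324], 0.82, [652, 198, 0]), ([327, 225], 0.68, [663, -189, 0]), ([367, 385], 0.63, [392, 268, 0]), ([287, 283], 0.59, [670, 65, 0]), ([418, 209], 0.45, [431, -358, 0])]
shoe [([342, 193], 0.95, [680, -361, 0])]
last [([213, 391], 0.95, [679, 392, 0])]
tin [([237, 277], 0.8, [800, 93, 0])]
glue [([273, 234], 0.92, [792, -96, 0])]
S lid (214, 202) [ 410. -310.    0.]
S lid_grip (209, 193) [ 430. -311.   42.]
S tray (458, 255) [426. 298.   0.]
S tray_lip (458, 234) [356. 292.   4.]
S tray_grip (456, 279) [548. 294.  42.]
S box (341, 241) [459.  31.   0.]
S heel (277, 296) [665. -58.   0.]
S heel (446, 241) [385. 267.   0.]
S heel (332, 311) [672.  62.  -0.]
S heel (225, 281) [ 657. -179.   -0.]
S heel (466, 264) [450. 318.   0.]
S heel (399, 396) [828. 223.   0.]
S heel (398, 315) [643. 193.   0.]
1.0 [4.99975909e+02 6.22390761e-04 3.03908339e+02] [-2.22143206e+00 -2.22140652e+00 -1.34649026e-05] [ 0.00781309  0.09851602 -0.15182053]
```

View pics/scene0.png

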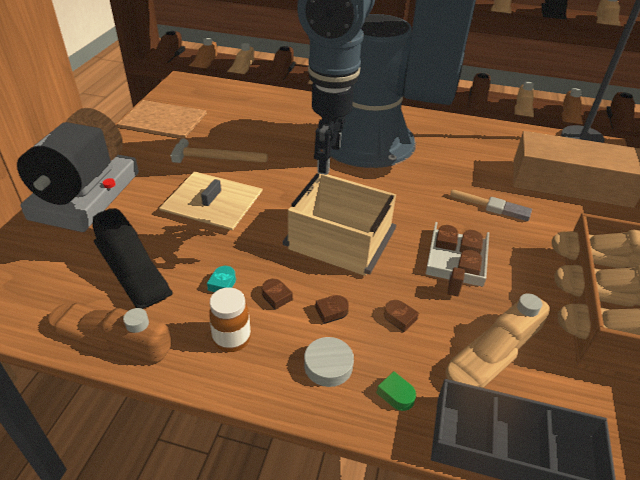

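View pics/side0.png

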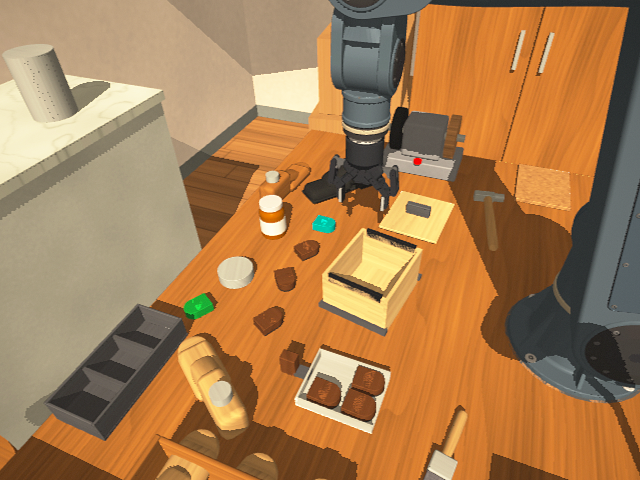

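The pictures show the box at scene (341,241) with its bars on the ±y ends. The tray (458,255) has its lip toward the robot and holds 3 heels, and the lid is at (210,200). Heel candidates on the bench:
- **Brown:** scene (277,296), (332,311) and (398,315). These are the ones to take.
- **Look-alikes to leave alone:** turquoise (225,281) and green (399,396).

Next is a wrist view of the box, then I'll move to the tray.

```bash
cat >> h.py <<'E'
from scipy.spatial.transform import Rotation as R
def go(p,closedir=None,off=54):
    "tool shift (cm) to bring grasp point to p (mm, world), turn (deg) to bring tool y to the world direction closedir (deg)"
    s=arm.read_state(); M=R.from_rotvec(s['ee_rot']).as_matrix()
    d=M.T@(np.array(p,float)+[0,0,off]-s['tool_pos'])/10
    t=None
    if closedir is not None:
        a=np.radians(closedir); v=M.T@[np.cos(a),np.sin(a),0]; t=np.degrees(np.arctan2(-v[0],v[1])); t=(t+90)%180-90
    print('shift',np.round(d,2),'turn',t,'j6',s['joints'][5]); return d,t
E
python3 - <<'E'
from h import *
im,c=snap("wrist","w0")
print(np.round(c['pose'],2),c['vertical_fov'])
for q,z in [("box",0),("heel",24),("lid",14),("tray",0)]: print(q,[(np.round(p).tolist(),round(s,2),np.round(toz(c,p,z)).tolist()) for p,s in lm("wrist",q)])
go([549,293,150],90)
E
```

```text
[[ 1.0000e+00  0.0000e+00  0.0000e+00  5.0146e+02]
 [-0.0000e+00  9.6000e-01  2.9000e-01  7.4300e+01]
 [-0.0000e+00 -2.9000e-01  9.6000e-01  3.7434e+02]
 [ 0.0000e+00  0.0000e+00  0.0000e+00  1.0000e+00]] 60.12006194399472
box [([274.0, 171.0], 0.68, [458.0, 28.0, 0.0])]
heel [([521.0, 133.0], 0.83, [663.0, 61.0, 24.0]), ([499.0, 262.0], 0.7, [659.0, -51.0, 24.0])]
lid []
tray []
shift [29.3   4.9   9.99] turn -89.99805930036493 j6 1.5707728560805745
```

View pics/w0.png

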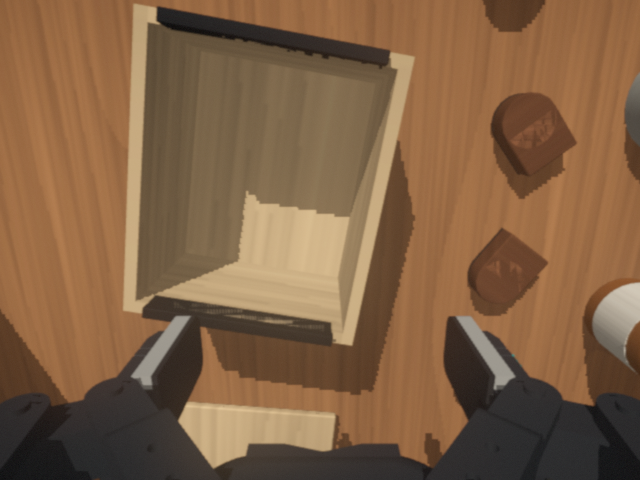

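{"api": "arm_command", "payload": {"plan": [[[5, 1, 0, -8.5], [10, 2, 0, -17], [15, 3, 0, -25], [20, 4, 0, -34], [25, 5, 0, -42]]], "hand": 8.5}}

```text
clock: 1.75
tool_pos: [549.0, 247.3, 304.0]
ee_rot: [1.269, 2.874, 0.0]
ft_force: [1.6, -0.3, 0.9]
grip_width: 84.8
grip_force: 0.0
```

The wrist view shows the box's rim corners near (133,5), (413,55), (352,345) and (124,312). Two brown heels are at (530,130) and (505,268).

{"api": "arm_command", "payload": {"plan": [[[-2.5, 2.5, 3, -8.5], [-3.2, 3.2, 6, -17], [-3.2, 3.2, 8, -25], [-3.2, 3.2, 8, -34], [-3.2, 3.2, 8, -42]]]}}

```text
clock: 2.25
tool_pos: [593.9, 242.6, 222.8]
ee_rot: [-0.155, -3.136, 0.001]
ft_force: [-0.3, -0.6, -0.7]
grip_width: 85.4
grip_force: 0.0
```

```bash
python3 - <<'E'
from h import *
c0=dict(vertical_fov=60.12006194399472,pose=np.array([[1,0,0,501.46],[0,.957,.29,74.3],[0,-.29,.957,374.34],[0,0,0,1]]))
c=arm.calibration("wrist"); c0['cx'],c0['cy']=c['cx'],c['cy']; print(c['cx'],c['cy'])
q=[toz(c0,p,115)[:2] for p in [(133,5),(413,55),(352,345),(124,312)]]
print(np.round(q,1)); q=np.array(q); print('ctr',q.mean(0),[ (np.linalg.norm(q[i]-q[i-1]), np.degrees(np.arctan2(*(q[i]-q[i-1])[::-1]))) for i in range(4)])
im,c=snap("wrist","w1")
for k,z in [("tray_grip",42),("tray_lip",4),("tray",0),("heel",4)]: print(k,[(np.round(p).tolist(),round(s,2),np.round(toz(c,p,z)).tolist()) for p,s in lm("wrist",k)])
s=arm.read_state();print(s['tool_pos'],s['ee_rot'])
E
```

```text
322.7484412113468 243.5416846632733
[[395.9 134.4]
 [553.3 108.9]
 [522.1 -79.1]
 [364.7 -53.5]]
ctr [459.00300342  27.66739114] [(np.float64(190.46827993618055), np.float64(80.59440673556759)), (np.float64(159.48840433593085), np.float64(-9.219360336440984)), (np.float64(190.54413690202395), np.float64(-99.42113199263157)), (np.float64(159.4365000862492), np.float64(170.75344240346948))]
tray_grip []
tray_lip []
tray []
heel [([268.0, 301.0], 0.77, [651.0, 195.0, 4.0]), ([430.0, 8.0], 0.7, [463.0, 321.0, 4.0]), ([109.0, 345.0], 0.68, [677.0, 65.0, 4.0])]
[594.26543314 242.78696703 223.99987983] [1.71283605e-01 3.13675364e+00 1.38256261e-04]
```

View pics/w1.png

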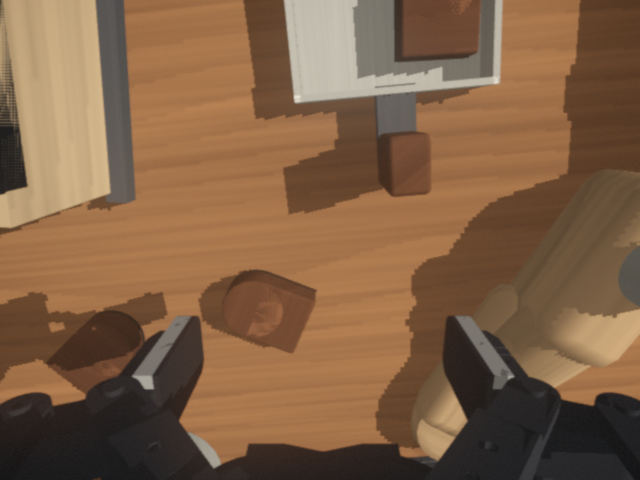

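The wrist view shows the tray's grip block with its top near (410,163), and the end-wall corners near (294,100) and (498,82).

```bash
python3 - <<'E'
from h import *
c=arm.calibration("wrist")
g=toz(c,(410,163),62);a=toz(c,(294,100),28);b=toz(c,(499,82),28)
print(g,a,b,np.linalg.norm(a-b),np.degrees(np.arctan2(*(b-a)[:2][::-1])))
go([g[0],g[1],90],90)
c=arm.calibration("scene"); print(proj(c,g),proj(c,[459,27.7,115]))
E
```

```text
[551.16728337 295.77400363  62.        ] [509.97324857 234.16565791  28.        ] [513.32546867 357.79927974  28.        ] 123.67905977381618 88.44685439599931
shift [4.86 4.8  8.  ] turn -6.251107182448976 j6 0.49695419908102084
[458.777141   273.33476756] [342.94660781 202.06825281]
```

{"api": "arm_command", "payload": {"plan": [[[3.4, 3.4, 0, -4.7], [4.9, 4.8, 2, -4.7], [4.9, 4.8, 7, -4.7], [4.9, 4.8, 11, -4.7], [4.9, 4.8, 12.8, -4.7]]]}}

```text
clock: 3.0
tool_pos: [548.7, 295.0, 92.4]
ee_rot: [-0.04, -3.138, 0.003]
ft_force: [-0.8, -0.3, 0.4]
grip_width: 85.1
grip_force: 0.0
```

{"api": "arm_command", "payload": {"plan": [[[0, 0, 0, 0], [0, 0, 0, 0]]]}}

```text
clock: 3.2
tool_pos: [550.8, 295.8, 96.8]
ee_rot: [0.039, 3.141, 0.0]
ft_force: [1.0, 0.4, 0.2]
grip_width: 85.2
grip_force: 0.0
```

```bash
python3 - <<'E'
from h import *
go([551.2,295.8,42],88.45)
im,c=snap("side"); cv2.imwrite("pics/s1.png",cv2.resize(im[300:460,200:440],None,fx=2.5,fy=2.5))
E
```

```text
shift [-0.04  0.    0.08] turn 0.14516834942192247 j6 0.5173283313015484
```

View pics/s1.png

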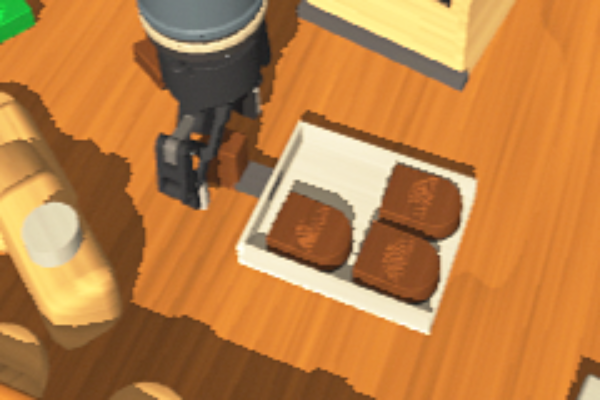

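The crop shows the fingers straddling the block at (230,165), with three heels on the tray. I'll close and lift slightly to see whether the tray droops.

{"api": "arm_command", "payload": {"plan": [[[0, 0, 0, 0], [0, 0, 0, 0], [0, 0, 0, 0], [0, 0, 0, 0], [0, 0, 0, 0]]], "hand": 0}}

```text
clock: 3.75
tool_pos: [550.6, 295.7, 96.3]
ee_rot: [0.036, 3.141, 0.0]
ft_force: [-2.0, -1.0, 4.9]
grip_width: 23.3
grip_force: 58.2
```

{"api": "arm_command", "payload": {"plan": [[[0, 0, -0.3, 0], [0, 0, -0.8, 0], [0, 0, -1.2, 0], [0, 0, -1.2, 0], [0, 0, -1.2, 0]]]}}

```text
clock: 4.25
tool_pos: [550.5, 295.7, 108.0]
ee_rot: [0.036, 3.141, 0.0]
ft_force: [-0.0, -0.9, -4.0]
grip_width: 23.3
grip_force: 58.9
```

```bash
python3 - <<'E'
from h import *
s=arm.read_state(); print(s['ft_force'],s['torque'],s['grip_width'],s['grip_force'],s['tool_pos'])
im,c=snap("side"); cv2.imwrite("pics/s2.png",cv2.resize(im[300:460,200:440],None,fx=2.5,fy=2.5))
E
```

```text
[-0.04941175 -0.90237287 -3.97925645] [-0.04400264 -0.3893924  -0.01164664] 23.327435083789275 58.87378513813019 [550.53208838 295.66121617 107.96999575]
```

View pics/s2.png

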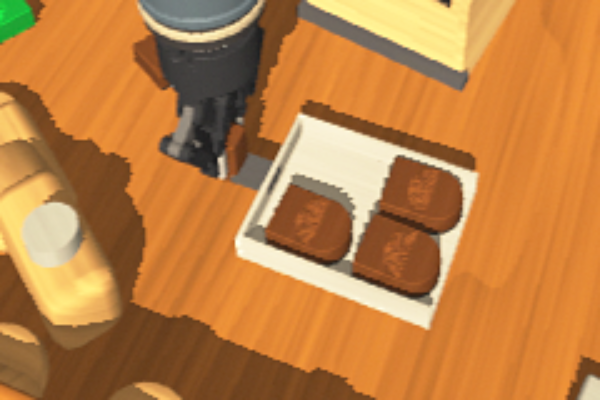

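The fingers hold the tray level: 4 N lifted, with 0.39 Nm of moment taken in the grip. The plan:
1. Carry the tray over the box from its +x side and rest it on the near rim as a fulcrum.
2. Ease the grip so the tray tips into the box.

I'll lift it gently.

{"api": "arm_command", "payload": {"plan": [[[0, 0, -0.3, 0], [0, 0, -0.9, 0], [0, 0, -1.8, 0], [0, 0, -2.9, 0], [0, 0, -4.0, 0]]]}}

```text
clock: 4.8
tool_pos: [550.6, 295.7, 149.2]
ee_rot: [0.036, 3.141, 0.0]
ft_force: [-0.7, -0.5, -3.4]
grip_width: 23.0
grip_force: 58.8
```

{"api": "arm_command", "payload": {"plan": [[[0, 0, -1.2, 0], [0, 0, -2.5, 0], [0, 0, -3.8, 0], [0, 0, -5.1, 0], [0, 0, -6.4, 0]]]}}

```text
clock: 5.3
tool_pos: [550.5, 295.6, 213.1]
ee_rot: [0.036, 3.141, 0.0]
ft_force: [-0.3, 0.2, -3.5]
grip_width: 23.2
grip_force: 58.8
```

{"api": "arm_command", "payload": {"plan": [[[0, 0, -1.2, 0], [0, 0, -2.2, 0], [0, 0, -3.0, 0], [0, 0, -3.6, 0], [0, 0, -4.0, 0]]]}}

```text
clock: 5.8
tool_pos: [550.5, 295.6, 252.3]
ee_rot: [-0.036, -3.141, 0.0]
ft_force: [-0.5, -0.0, -4.9]
grip_width: 23.8
grip_force: 58.8
```

```bash
python3 - <<'E'
from h import *
s=arm.read_state(); print(s['ft_force'],s['torque'],s['grip_width'])
go([591,6,201],80.7)
im,c=snap("side"); cv2.imwrite("pics/s3.png",cv2.resize(im[200:460,160:480],None,fx=2,fy=2))
E
```

```text
[-0.51772574 -0.01713768 -4.85463695] [ 1.48164035e-02 -3.81800932e-01 -3.03395596e-04] 23.78509420263903
shift [ -4.71 -28.86  -0.27] turn 8.00022633034574 j6 0.5155130902786337
```

View pics/s3.png

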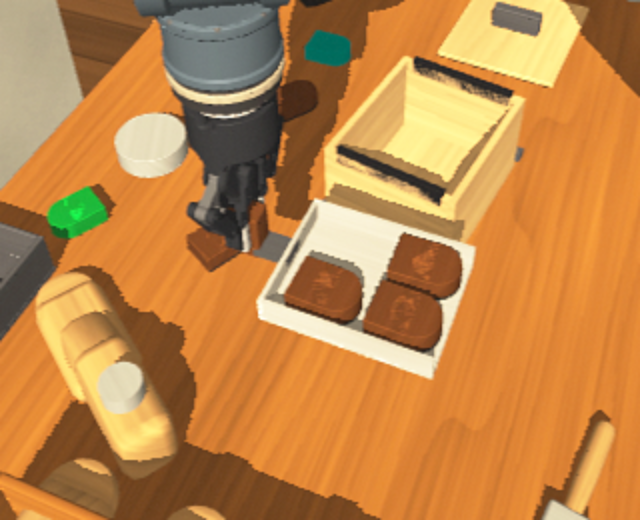

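The tray is level with all three heels still on it. I'll carry it over the box.

{"api": "arm_command", "payload": {"plan": [[[-0.1, -0.5, 0, 0.5], [-0.3, -1.7, 0, 1], [-0.6, -3.5, 0, 2], [-1.0, -6.0, 0, 3], [-1.4, -8.7, 0, 3]]]}}

```text
clock: 6.35
tool_pos: [562.5, 206.2, 251.7]
ee_rot: [-0.12, -3.139, 0.001]
ft_force: [0.9, 0.2, -3.7]
grip_width: 23.3
grip_force: 59.1
```

{"api": "arm_command", "payload": {"plan": [[[-0.4, -2.7, 0, 1], [-0.8, -5.4, 0, 2], [-1.2, -8.0, 0, 3], [-1.6, -10.4, 0, 4], [-2.0, -12.6, 0, 4]]]}}

```text
clock: 6.85
tool_pos: [572.7, 78.5, 251.9]
ee_rot: [-0.232, -3.133, 0.0]
ft_force: [1.6, 0.1, -2.9]
grip_width: 23.3
grip_force: 59.1
```

```bash
python3 - <<'E'
from h import *
s=arm.read_state(); print(s['tool_pos'],s['torque'])
go([591,6,201],80.7)
E
```

```text
[572.66431825  78.48052999 251.86358422] [-8.28058610e-02 -3.92851082e-01 -4.81800496e-05]
shift [-2.88 -6.9  -0.31] turn 0.8413458756312195 j6 0.28392168446928606
```

{"api": "arm_command", "payload": {"plan": [[[-0.9, -2.2, 0, 0.5], [-1.8, -4.3, 0, 0.8], [-2.5, -6, 0, 0.8], [-2.9, -6.9, 0, 0.8], [-2.9, -6.9, 0, 0.8]]]}}

```text
clock: 7.35
tool_pos: [591.6, 7.0, 251.7]
ee_rot: [-0.253, -3.131, 0.0]
ft_force: [-0.1, -0.0, -3.5]
grip_width: 23.5
grip_force: 58.9
```

{"api": "arm_command", "payload": {"plan": [[[0, 0, 1, 0], [0, 0, 2, 0], [0, 0, 3, 0], [0, 0, 3.6, 0], [0, 0, 3.8, 0]]]}}

```text
clock: 7.85
tool_pos: [591.3, 9.1, 212.8]
ee_rot: [-0.248, -3.13, 0.0]
ft_force: [-0.0, 0.2, -4.0]
grip_width: 23.1
grip_force: 59.0
```

```bash
python3 - <<'E'
from h import *
s=arm.read_state(); print(s['tool_pos'],s['torque'])
go([591,6,157],80.7)
im,c=snap("wrist","w2")
im2,c2=snap("side"); cv2.imwrite("pics/s4.png",np.hstack([cv2.resize(im2[150:350,220:500],(560,400)),cv2.resize(im,None,fx=.375,fy=.375).copy() if 0 else cv2.resize(im,(240,400))]))
E
```

```text
[591.25512009   9.07312476 212.77253803] [-0.04424677 -0.40525447 -0.04844803]
shift [-0.02 -0.31  0.18] turn 0.22734009672430489 j6 0.1736923653268439
```

View pics/s4.png

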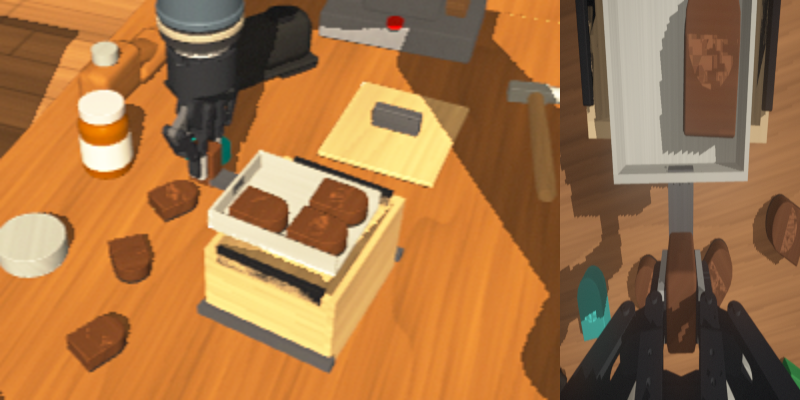

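The tray lies over the box with its lip inside and is about to touch the near rim. I'll set it on the rim, ease the fingers open as guides, and let it tip.

{"api": "arm_command", "payload": {"plan": [[[0, 0, 0.1, 0], [0, 0, 0.2, 0]]]}}

```text
clock: 8.15
tool_pos: [592.0, 8.8, 212.2]
ee_rot: [0.249, 3.131, 0.0]
ft_force: [0.2, -1.2, -2.7]
grip_width: 22.9
grip_force: 59.1
```

{"api": "arm_command", "payload": {"plan": [[[0, 0, 0, 0], [0, 0, 0, 0], [0, 0, -0.5, 0], [0, 0, -1.2, 0], [0, 0, -1.2, 0]]], "hand": 3.8}}

```text
clock: 8.65
tool_pos: [592.3, 8.8, 225.4]
ee_rot: [0.249, 3.13, 0.0]
ft_force: [-0.9, -0.9, 0.5]
grip_width: 37.9
grip_force: 0.0
```

```bash
python3 - <<'E'
from h import *
s=arm.read_state(); print(s['tool_pos'],s['torque'],s['ft_force'])
im,c=snap("wrist","w3")
im2,c2=snap("side"); cv2.imwrite("pics/s5.png",np.hstack([cv2.resize(im2[150:350,220:500],(480,343)),cv2.resize(im,(320,343))]))
E
```

```text
[592.27341778   8.76477257 225.35808795] [0.02768841 0.01457693 0.04050372] [-0.88431109 -0.9186355   0.50146939]
```

View pics/s5.png

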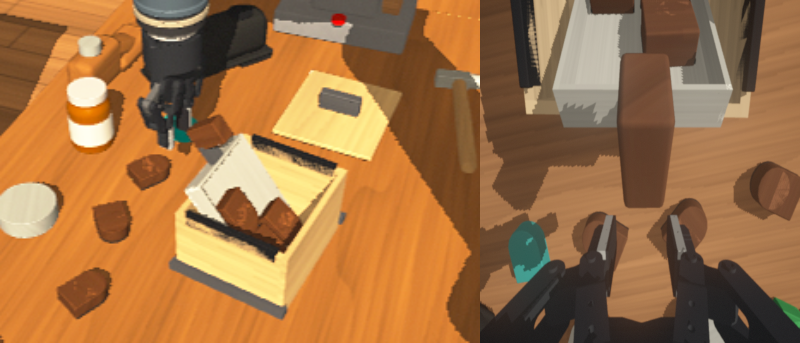

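The tray has tipped about 45° into the box and the heels are sliding. I'll find the grip block by triangulating.

```bash
cat >> h.py <<'E'
def tri(obs):
    A=np.zeros((3,3));b=np.zeros(3)
    for c,p in obs:
        o,d=ray(c,p);d=d/np.linalg.norm(d);M=np.eye(3)-np.outer(d,d);A+=M;b+=M@o
    x=np.linalg.solve(A,b); return x,[np.round(proj(c,x)-p,1).tolist() for c,p in obs]
def box2w(u,v,z):
    a=np.radians(-9.3); return np.array([459+u*np.cos(a)-v*np.sin(a),27.7+u*np.sin(a)+v*np.cos(a),z])
def w2box(p):
    a=np.radians(-9.3); x,y=p[0]-459,p[1]-27.7; return np.round([x*np.cos(a)+y*np.sin(a),-x*np.sin(a)+y*np.cos(a),p[2]],1)
E
python3 - <<'E'
from h import *
o={}
for n in("scene","side","wrist"):
    im,c=snap(n); o[n]=(c,lm(n,"tray_grip")); print(n,[(np.round(p).tolist(),round(s,2)) for p,s in o[n][1]])
    if n=="scene": print(lm(n,"heel"))
g=[(c,l[0][0]) for c,l in o.values() if l]
x,r=tri(g); print(x,w2box(x),r)
E
```

```text
scene [([331.0, 193.0], 0.85)]
[([275.0, 297.8], 0.97), ([398.9, 394.2], 0.69), ([400.2, 317.5], 0.61), ([335.0, 310.1], 0.59), ([224.7, 281.1], 0.58)]
side [([344.0, 226.0], 0.81), ([378.0, 299.0], 0.37)]
wrist [([328.0, 181.0], 0.78)]
[534.92826797  17.72468046 188.58862104] [ 76.5   2.4 188.6] [[1.3, 1.2], [0.5, -1.0], [-4.7, 0.2]]
```

```bash
python3 - <<'E'
from h import *
go(box2w(76.5,2.4,188.6),80.7)
E
```

```text
shift [ 5.75 -0.01 -1.88] turn 0.2011892234566801 j6 0.17358515616474215
```

{"api": "arm_command", "payload": {"plan": [[[0, 0, -1.9, 0], [2, 0, -1.9, 0], [4, 0, -1.9, 0], [5.7, 0, -1.9, 0], [5.7, 0, -1.9, 0]]], "hand": 5}}

```text
clock: 9.6
tool_pos: [534.0, 18.0, 243.2]
ee_rot: [-0.249, -3.131, -0.0]
ft_force: [0.9, 0.0, 0.6]
grip_width: 49.7
grip_force: 0.0
```

{"api": "arm_command", "payload": {"plan": [[[0, 0, 0, 0], [0, 0, 0, 0], [0, 0, 0, 0], [0, 0, 0, 0]]], "hand": 0}}

```text
clock: 10.0
tool_pos: [535.9, 17.7, 242.9]
ee_rot: [0.249, 3.132, -0.0]
ft_force: [-0.1, 0.1, 1.5]
grip_width: 23.2
grip_force: 58.9
```

{"api": "arm_command", "payload": {"plan": [[[0, 0, -0.5, 0], [0, 0, -1.5, 0], [0, 0, -3, 0], [0, 0, -4, 0], [0, 0, -4, 0]]]}}

```text
clock: 10.5
tool_pos: [536.2, 17.7, 284.6]
ee_rot: [0.249, 3.129, 0.0]
ft_force: [0.5, -1.4, -2.4]
grip_width: 23.5
grip_force: 59.0
```

```bash
python3 - <<'E'
from h import *
s=arm.read_state(); print(s['tool_pos'],s['torque'],s['ft_force'])
im,c=snap("scene")
im2,c2=snap("side"); cv2.imwrite("pics/s6.png",np.hstack([cv2.resize(im2[130:330,240:520],(400,286)),cv2.resize(im[130:330,200:480],(400,286))]))
E
```

```text
[536.15155259  17.74298906 284.60515476] [-0.04487101 -0.19358543 -0.01234837] [ 0.54996566 -1.44882373 -2.36174406]
```

View pics/s6.png

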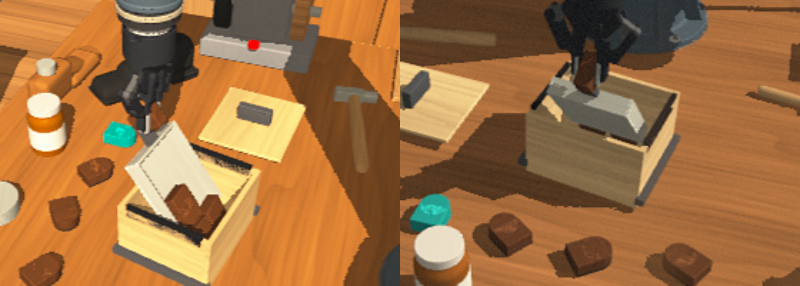

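The heels are going down into the box. I'll lift further.

{"api": "arm_command", "payload": {"plan": [[[0, 0, -1.5, 0], [0, 0, -3, 0], [0, 0, -3, 0], [0, 0, -4, 0], [0, 0, -4, 0]]]}}

```text
clock: 11.1
tool_pos: [535.6, 17.7, 323.3]
ee_rot: [0.249, 3.131, 0.0]
ft_force: [0.1, -0.2, -1.8]
grip_width: 22.9
grip_force: 59.2
```

{"api": "arm_command", "payload": {"plan": [[[0, 0, -1.5, 0], [0, 0, -3.5, 0], [0, 0, -5.5, 0], [0, 0, -6.5, 0], [0, 0, -6.5, 0]]]}}

```text
clock: 11.6
tool_pos: [535.8, 17.7, 388.4]
ee_rot: [0.249, 3.13, 0.0]
ft_force: [0.0, 0.3, -1.5]
grip_width: 23.3
grip_force: 59.2
```

```bash
python3 - <<'E'
from h import *
s=arm.read_state(); print(s['tool_pos'],s['torque'],s['ft_force'])
im,c=snap("scene")
im2,c2=snap("side"); cv2.imwrite("pics/s7.png",np.hstack([cv2.resize(im2[130:330,240:520],(400,286)),cv2.resize(im[100:300,200:480],(400,286))]))
E
```

```text
[535.84069042  17.73921564 388.44498242] [ 0.0257054  -0.04765594  0.03826827] [ 0.04969681  0.34155787 -1.5084989 ]
```

View pics/s7.png

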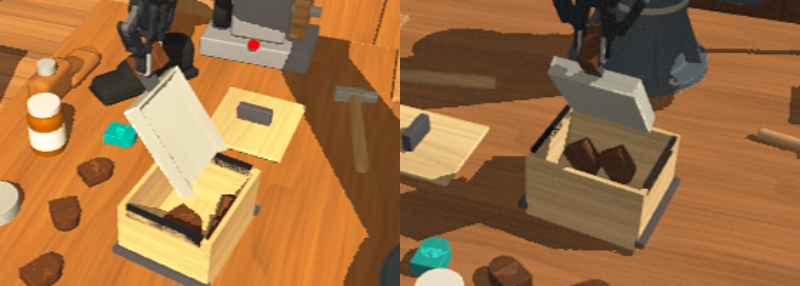

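The tray is empty and clear of the box, and the heels stand inside it. I'll carry the tray back to its place and lower it lip-first, letting it pivot flat in the grip.

{"api": "arm_command", "payload": {"plan": [[[0.8, 1.5, -1, 0], [2.5, 5, -1, 0], [4.5, 9, -1, 0], [6.8, 13.5, -1, 0], [8.6, 17.0, -1, 0]]]}}

```text
clock: 12.2
tool_pos: [476.2, 201.1, 396.7]
ee_rot: [-0.249, -3.13, 0.001]
ft_force: [0.7, 0.4, -1.9]
grip_width: 23.6
grip_force: 59.2
```

{"api": "arm_command", "payload": {"plan": [[[2, 3.5, 0, 0], [3.5, 6.5, 0, 0], [4.0, 8.1, 3, 0], [4.0, 8.1, 7, 0], [4, 8.1, 10, 0]]]}}

```text
clock: 12.7
tool_pos: [449.6, 285.7, 294.5]
ee_rot: [-0.247, -3.13, 0.002]
ft_force: [0.0, -0.2, -1.7]
grip_width: 23.4
grip_force: 59.4
```

```bash
python3 - <<'E'
from h import *
s=arm.read_state(); print(s['tool_pos'],s['torque'],s['ft_force'])
im,c=snap("scene"); a=lm("scene","tray_lip"); im2,c2=snap("side"); b=lm("side","tray_lip"); print(a,b)
if a and b: print(tri([(c,a[0][0]),(c2,b[0][0])]))
E
```

```text
[449.60477864 285.7100567  294.53556493] [-0.01158939 -0.09028323  0.03488001] [ 0.00403662 -0.17290915 -1.74799534]
[([466.4, 217.7], 0.75)] [([379.7, 386.6], 0.83)]
(array([361.37602702, 299.32812704,  60.87700704]), [[-0.2, -0.3], [-0.3, 0.3]])
```

{"api": "arm_command", "payload": {"plan": [[[0, 0, 3, 0], [0, 0, 5.5, 0], [-1.8, 0, 6.8, 0], [-3.5, 0, 8, 0], [-4.9, 0, 9.2, 0]]]}}

```text
clock: 13.4
tool_pos: [501.1, 278.0, 207.6]
ee_rot: [0.25, 3.129, 0.003]
ft_force: [2.2, -1.9, 4.8]
grip_width: 23.2
grip_force: 61.6
```

{"api": "arm_command", "payload": {"plan": [[[-1.2, 0, 1.2, 0], [-2.3, 0, 2.6, 0], [-3.3, 0, 4.0, 0], [-4.1, 0, 5.5, 0], [-4.9, 0, 7.1, 0]]]}}

```text
clock: 13.9
tool_pos: [549.8, 270.3, 136.4]
ee_rot: [0.25, 3.128, 0.003]
ft_force: [2.4, 0.0, 3.9]
grip_width: 23.2
grip_force: 64.7
```

{"api": "arm_command", "payload": {"plan": [[[-0.6, 0, 1.5, 0], [-1, 0, 2.8, 0], [-1, 0, 3.1, 0], [-1, 0, 3.1, 0]]]}}

```text
clock: 14.3
tool_pos: [556.9, 268.4, 103.4]
ee_rot: [-0.249, -3.13, 0.001]
ft_force: [-0.3, -0.6, -0.7]
grip_width: 23.5
grip_force: 64.3
```

```bash
python3 - <<'E'
from h import *
s=arm.read_state(); print(s['tool_pos'],s['torque'],s['ft_force'])
im,c=snap("scene"); im2,c2=snap("side")
for q in("tray_lip","tray_grip"):
  a=lm("scene",q);  b=lm("side",q)
  if a and b: print(q,tri([(c,a[0][0]),(c2,b[0][0])]))
E
```

```text
[556.94842796 268.35433193 103.35060543] [ 0.0043407   0.03951717 -0.00106655] [-0.34926957 -0.56550229 -0.71979634]
tray_lip (array([382.38300739, 266.93059143, -95.03528464]), [[-4.5, -4.8], [-5.0, 5.5]])
tray_grip (array([547.81088057, 266.82957161,  51.30237822]), [[1.7, 1.7], [1.7, -1.8]])
```

{"api": "arm_command", "payload": {"plan": [[[0, 0, 0.4, 0], [0, 0, 0.7, 0], [0, 0, 0.7, 0]]]}}

```text
clock: 14.9
tool_pos: [557.4, 268.4, 96.6]
ee_rot: [-0.249, -3.132, -0.0]
ft_force: [1.7, 0.1, 3.1]
grip_width: 23.3
grip_force: 64.7
```

{"api": "arm_command", "payload": {"plan": [[[0, 0, 0, 0], [0, 0, 0, 0], [0, 0, 0, 0]]], "hand": 8.5}}

```text
clock: 15.2
tool_pos: [557.3, 268.4, 96.8]
ee_rot: [-0.249, -3.132, 0.0]
ft_force: [-0.3, -0.1, -0.7]
grip_width: 66.2
grip_force: 0.0
```

{"api": "arm_command", "payload": {"plan": [[[0, 0, -4, 0], [0, 0, -9, 0], [0, 0, -14, 0], [0, 0, -18, 0], [0, 0, -20, 0]]]}}

```text
clock: 15.7
tool_pos: [557.9, 268.7, 301.1]
ee_rot: [0.249, 3.128, 0.004]
ft_force: [0.5, 0.9, 1.1]
grip_width: 85.0
grip_force: 0.0
```

```bash
python3 - <<'E'
from h import *
s=arm.read_state(); print(s['tool_pos'],s['torque'],s['ft_force'])
ims=[];im,c=snap("scene"); im2,c2=snap("side")
for q,z in [("tray_lip",4),("tray_grip",42)]:
  a=lm("scene",q);  b=lm("side",q)
  if a and b: print(q,tri([(c,a[0][0]),(c2,b[0][0])]))
for n,cc in (("scene",c),("side",c2)):
  print(n,[(np.round(p).tolist(),round(t,2),np.round(toz(cc,p,0)[:2]).tolist()) for p,t in lm(n,"heel")])
cv2.imwrite("pics/s8.png",np.hstack([cv2.resize(im2[150:450,140:540],(400,300)),cv2.resize(im[130:430,200:600],(400,300))]))
E
```

```text
[557.89501059 268.69305213 301.07027523] [-0.00280959 -0.01466516 -0.01706929] [0.54880612 0.8574381  1.08291171]
tray_lip (array([570.48311509, 195.47179953, 287.8777358 ]), [[-30.3, -58.2], [-45.4, 44.2]])
tray_grip (array([551.28214342, 266.09052282,  42.63820106]), [[1.6, 1.6], [1.6, -1.7]])
scene [([275.0, 299.0], 0.97, [674.0, -61.0]), ([334.0, 310.0], 0.94, [667.0, 64.0]), ([226.0, 282.0], 0.65, [658.0, -175.0]), ([327.0, 214.0], 0.62, [370.0, -25.0]), ([348.0, 221.0], 0.57, [384.0, 30.0]), ([396.0, 397.0], 0.55, [831.0, 218.0])]
side [([284.0, 282.0], 0.95, [678.0, 65.0]), ([324.0, 227.0], 0.89, [666.0, -179.0]), ([268.0, 323.0], 0.77, [655.0, 197.0]), ([201.0, 305.0], 0.73, [835.0, 206.0]), ([369.0, 292.0], 0.58, [467.0, 22.0]), ([303.0, 250.0], 0.5, [683.0, -62.0]), ([393.0, 278.0], 0.43, [423.0, -46.0]), ([391.0, 294.0], 0.42, [414.0, 10.0])]
```

View pics/s8.png

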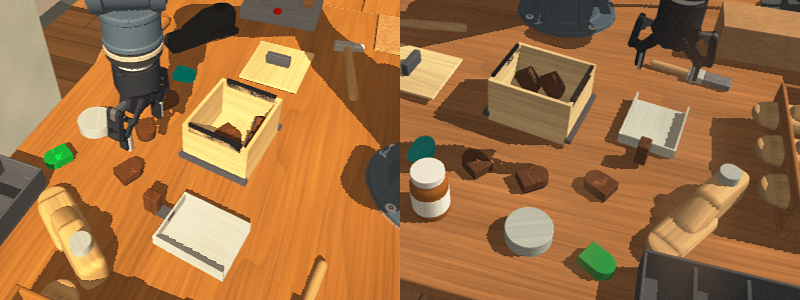

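The tray stands flat and empty near its old spot, and three heels are in the box. Next are the bench heels, measured by segmenting the wrist view. The first is the one near (650,196).

{"api": "arm_command", "payload": {"plan": [[[-3, -1.7, 1, 0], [-6, -3.4, 3, 0], [-9, -5, 5, 0], [-10.3, -5.7, 7, 0], [-10.3, -5.7, 7, 0]]]}}

```text
clock: 16.6
tool_pos: [650.0, 193.9, 222.6]
ee_rot: [-0.252, -3.126, 0.004]
ft_force: [-1.5, 0.6, -0.8]
grip_width: 85.4
grip_force: 0.0
```

```bash
cat >> h.py <<'E'
def heel(near,name="hl"):
    "segment the brown heel nearest to `near` (world xy) in the wrist view; returns centre xy, long-axis deg"
    im,c=snap("wrist"); h=cv2.cvtColor(im,cv2.COLOR_BGR2HSV)
    px=proj(c,[near[0],near[1],24]); print('expected px',np.round(px))
    x0,x1,y0,y1=[int(max(0,k)) for k in (px[0]-130,px[0]+130,px[1]-120,px[1]+120)]
    crop=im[y0:y1,x0:x1]; Z=crop.reshape(-1,3).astype(np.float32)
    _,lab,ctr=cv2.kmeans(Z,4,None,(3,30,1),3,0)
    out=[]; viz=crop.copy()
    m=np.uint8(crop[:,:,2]<int(0.62*np.percentile(crop[:,:,2],85)))*255
    hs=h[y0:y1,x0:x1]; print('centre hsv',hs[int(px[1])-y0,int(px[0])-x0], 'bg',np.median(hs.reshape(-1,3),0),'ctrs',np.round(ctr).tolist())
    cv2.imwrite(f"pics/{name}.png",crop); return crop,c,(x0,y0),px
E
python3 - <<'E'
from h import *
print(arm.read_state()['tool_pos'])
crop,c,o,px=heel((650,196),"hA")
print([(np.round(p).tolist(),round(t,2),np.round(toz(c,p,0)[:2]).tolist()) for p,t in lm("wrist","heel")])
cv2.imwrite("pics/hA2.png",cv2.resize(crop,None,fx=2,fy=2))
E
```

```text
[650.03997352 193.87296997 222.6292731 ]
expected px [325. 231.]
centre hsv [ 11 144 138] bg [ 13. 141. 161.] ctrs [[58.0, 88.0, 134.0], [73.0, 113.0, 163.0], [46.0, 70.0, 106.0], [36.0, 47.0, 65.0]]
[([328.0, 225.0], 0.93, [652.0, 198.0]), ([388.0, 423.0], 0.81, [833.0, 221.0]), ([160.0, 283.0], 0.64, [677.0, 63.0])]
```

View pics/hA2.png

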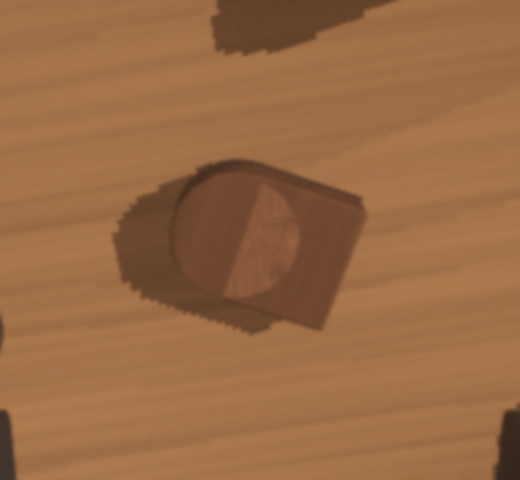

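The close crop confirms a brown D block: flat end at crop (365,213)–(322,330), round end at (175,235). I'll calibrate a colour segmentation on it for the other two.

```bash
cat >> h.py <<'E'
def seg(crop,o,c,z=24,T=None):
    b,g,r=[k.astype(float) for k in cv2.split(cv2.GaussianBlur(crop,(3,3),0))]
    q=np.clip((b/g)*200,0,255).astype(np.uint8)
    t,m=cv2.threshold(q,0,255,cv2.THRESH_OTSU) if T is None else cv2.threshold(q,T,255,0)
    m=cv2.morphologyEx(m,cv2.MORPH_OPEN,np.ones((3,3)));m=cv2.morphologyEx(m,cv2.MORPH_CLOSE,np.ones((7,7)))
    res=[]
    for k in cv2.findContours(m,cv2.RETR_EXTERNAL,cv2.CHAIN_APPROX_NONE)[0]:
        if cv2.contourArea(k)<800: continue
        w=np.float32([toz(c,p[0]+np.array(o),z)[:2] for p in k]); rc=cv2.minAreaRect(w)
        bx=cv2.boxPoints(rc); e=bx[1]-bx[0]; f=bx[2]-bx[1]; L=e if np.linalg.norm(e)>np.linalg.norm(f) else f
        res.append((np.round(rc[0],1).tolist(),np.round(rc[1],1).tolist(),round(np.degrees(np.arctan2(L[1],L[0]))%180,1),round(cv2.contourArea(w)), round(t,1)))
    return res
E
python3 - <<'E'
from h import *
crop=cv2.imread("pics/hA.png"); c=arm.calibration("wrist"); o=(195,111)
for n,p in dict(top=(150,140),top2=(110,115),wood=(60,40),shadow=(75,125)).items(): print(n,crop[p[1]-2:p[1]+3,p[0]-2:p[0]+3].reshape(-1,3).mean(0).round())
for r in seg(crop,o,c): print(r)
a=toz(c,(377.5,217.5),24);b=toz(c,(356,276),24);e=(b-a)[:2];d=np.array([e[1],-e[0]])/np.linalg.norm(e);m=(a+b)[:2]/2
v=toz(c,(282,230),24)[:2]-m; d*=np.sign(d@v); print(np.linalg.norm(e),m+31*d,np.degrees(np.arctan2(*d[::-1])),v@d)
E
```

```text
top [ 47.  71. 110.]
top2 [ 48.  71. 112.]
wood [ 75. 116. 165.]
shadow [ 45.  70. 103.]
44.370956221759215 [652.83696815 195.51022488] -116.90164453870418 58.946044461922355
```

```bash
sed -i 's|q=np.clip((b/g)\*200|q=np.clip((r/g-1)*300|' h.py; python3 - <<'E'
from h import *
crop=cv2.imread("pics/hA.png"); c=arm.calibration("wrist"); o=(195,111)
for T in (None,150,156,162):
  for r in seg(crop,o,c,T=T): print(T,r)
go([653,195.5,20],153.1)
E
```

```text
None ([651.6, 195.2], [68.8, 53.1], np.float32(70.1), 2836, 146.0)
150 ([651.0, 196.3], [62.6, 49.4], np.float32(62.3), 2717, 150.0)
156 ([651.0, 196.6], [61.4, 48.8], np.float32(62.3), 2629, 156.0)
162 ([650.9, 196.6], [60.2, 47.3], np.float32(62.3), 2149, 162.0)
shift [-0.37  0.03 15.23] turn -72.2224681193184 j6 0.4518930843059854
```

Segmentation agrees: centre (652,196), long axis about 63°. I'll grip across the width.

{"api": "arm_command", "payload": {"plan": [[[-0.3, 0, 1, -8.5], [-0.3, 0, 2, -17], [-0.3, 0, 3, -25.5], [-0.3, 0, 4, -34], [-0.3, 0, 5, -42.5]]]}}

```text
clock: 17.2
tool_pos: [652.7, 196.5, 178.0]
ee_rot: [-0.913, 3.004, 0.0]
ft_force: [-0.3, 0.2, 0.6]
grip_width: 84.7
grip_force: 0.0
```

{"api": "arm_command", "payload": {"plan": [[[0, 0, 1, -8.5], [0, 0, 1.5, -17], [0, 0, 2, -25.5], [0, 0, 2, -29.5], [0, 0, 2, -29.5]]]}}

```text
clock: 17.7
tool_pos: [652.7, 196.4, 158.1]
ee_rot: [-1.642, 2.677, -0.0]
ft_force: [-0.2, -0.2, 0.0]
grip_width: 84.8
grip_force: 0.0
```

```bash
python3 - <<'E'
from h import *
go([652,196,20],152.9)
E
```

```text
shift [0.08 0.05 8.41] turn 0.13033779882844954 j6 -0.807835669940599
```

{"api": "arm_command", "payload": {"plan": [[[0.1, 0, 4, 0], [0.1, 0, 7.5, 0], [0.1, 0, 8.4, 0], [0.1, 0, 8.4, 0]]]}}

```text
clock: 18.1
tool_pos: [651.9, 194.8, 72.7]
ee_rot: [1.637, -2.68, -0.001]
ft_force: [0.2, -0.4, 0.5]
grip_width: 85.0
grip_force: 0.0
```

{"api": "arm_command", "payload": {"plan": [[[0, 0, 0, 0], [0, 0, 0, 0], [0, 0, 0, 0], [0, 0, 0, 0]]], "hand": 2}}

```text
clock: 18.5
tool_pos: [653.5, 194.8, 74.8]
ee_rot: [-1.637, 2.678, -0.001]
ft_force: [-1.1, 0.5, 10.2]
grip_width: 44.8
grip_force: 62.0
```

{"api": "arm_command", "payload": {"plan": [[[0, 0, -2, 0], [0, 0, -6, 0], [0, 0, -10, 0], [0, 0, -14, 0], [0, 0, -16, 0]]]}}

```text
clock: 19.0
tool_pos: [653.4, 194.7, 237.9]
ee_rot: [-1.636, 2.676, -0.002]
ft_force: [0.2, 0.3, -0.7]
grip_width: 44.8
grip_force: 61.5
```

```bash
python3 - <<'E'
from h import *
print(go(box2w(32,45,150),170.7)[1])
c=arm.calibration("scene"); im,_=snap("scene")
for p,t in lm("scene","heel"): print(np.round(p),round(t,2),toz(c,p,0).round())
E
```

```text
shift [18.48  8.04  3.29] turn -17.813487906542676 j6 -0.8079559401822991
-17.813487906542676
[397. 395.] 0.94 [828. 219.   0.]
[274. 297.] 0.83 [670. -62.   0.]
[409. 262.] 0.75 [480. 193.   0.]
[323. 217.] 0.74 [385. -32.  -0.]
[225. 282.] 0.65 [ 660. -177.    0.]
[351. 219.] 0.64 [372.  35.  -0.]
[336. 312.] 0.59 [672.  71.   0.]
```

```bash
python3 - <<'E'
from h import *
go(box2w(30,35,186),170.7)
E
```

```text
shift [19.51  7.94 -0.38] turn -17.81258504707732 j6 -0.807987846549513
```

{"api": "arm_command", "payload": {"plan": [[[4, 1.6, 0, -4], [8.5, 3.4, 0, -8], [13, 5.3, 0, -12], [16.5, 6.7, 0, -16], [19.5, 7.9, 0, -18]]]}}

```text
clock: 19.6
tool_pos: [491.3, 55.7, 232.4]
ee_rot: [2.041, -2.388, -0.0]
ft_force: [0.6, -1.1, -0.2]
grip_width: 44.7
grip_force: 61.5
```

{"api": "arm_command", "payload": {"plan": [[[0, 0, 0, 0], [0, 0, 2.5, 0], [0, 0, 4.2, 0], [0, 0, 4.2, 0]]]}}

```text
clock: 20.0
tool_pos: [492.3, 56.9, 188.8]
ee_rot: [2.036, -2.389, -0.003]
ft_force: [0.0, -0.1, 0.6]
grip_width: 44.9
grip_force: 61.6
```

{"api": "arm_command", "payload": {"plan": [[[0, 0, 0, 0], [0, 0, 0, 0], [0, 0, -2, 0], [0, 0, -5, 0]]], "hand": 8.5}}

```text
clock: 20.4
tool_pos: [493.0, 56.9, 241.2]
ee_rot: [2.037, -2.39, -0.001]
ft_force: [0.7, 0.8, 0.2]
grip_width: 85.0
grip_force: 0.0
```

```bash
python3 - <<'E'
from h import *
print(arm.read_state()['tool_pos'])
im,c=snap("scene"); 
for p,t in lm("scene","heel"): print(np.round(p),round(t,2),toz(c,p,0).round())
go([669,65,176])
E
```

```text
[493.00257045  56.94992743 241.23074543]
[398. 397.] 0.98 [831. 221.   0.]
[323. 217.] 0.8 [386. -32.   0.]
[353. 217.] 0.79 [365.  39.   0.]
[223. 282.] 0.66 [ 662. -181.    0.]
[276. 297.] 0.64 [669. -59.   0.]
[333. 310.] 0.59 [670.  64.   0.]
shift [ -3.52 -17.03   1.61] turn None j6 -1.2970604054092736
```

{"api": "arm_command", "payload": {"plan": [[[-1, -4.5, 0, 0], [-2, -9, 0, 0], [-3, -13.5, 0.5, 0], [-3.5, -17, 1, 0], [-3.5, -17, 1, 0]]]}}

```text
clock: 21.0
tool_pos: [669.7, 64.5, 228.2]
ee_rot: [2.037, -2.39, -0.001]
ft_force: [-0.4, 0.1, -0.8]
grip_width: 84.7
grip_force: 0.0
```

```bash
cat >> h.py <<'E'
def measure(near,name):
    arm.read_state(); crop,c,o,px=heel(near,name)
    for T in (150,156,162,None):
        for r in seg(crop,o,c,T=T):
            if np.hypot(r[0][0]-near[0],r[0][1]-near[1])<45: print(T,r)
E
python3 - <<'E'
from h import *
print(arm.read_state()['tool_pos']); measure((668,64),"hB")
print([(np.round(p).tolist(),round(t,2),np.round(toz(arm.calibration('wrist'),p,0)[:2]).tolist()) for p,t in lm("wrist","heel")])
E
```

```text
[669.66272588  64.52244977 228.19813546]
expected px [324. 230.]
centre hsv [ 11 144 135] bg [ 13. 142. 159.] ctrs [[72.0, 111.0, 160.0], [140.0, 153.0, 159.0], [48.0, 72.0, 109.0], [36.0, 51.0, 75.0]]
150 ([672.5, 61.6], [48.4, 63.6], np.float32(128.1), 2652, 150.0)
156 ([672.5, 61.7], [47.8, 62.6], np.float32(127.1), 2560, 156.0)
162 ([672.4, 61.9], [46.7, 61.1], np.float32(128.0), 2385, 162.0)
None ([666.9, 70.8], [171.2, 189.8], np.float32(170.8), 29885, 80.0)
[([169.0, 425.0], 0.72, [830.0, 223.0]), ([317.0, 225.0], 0.7, [673.0, 66.0])]
```

```bash
python3 - <<'E'
from h import *
go([672.5,62.5,20],37.7)
E
```

```text
shift [ 0.12 -0.58 15.61] turn -46.810103443515175 j6 -1.3152740991826788
```

{"api": "arm_command", "payload": {"plan": [[[0.1, -0.6, 1, -8.5], [0.1, -0.6, 3, -17], [0.1, -0.6, 5, -25.5], [0.1, -0.6, 7, -34], [0.1, -0.6, 8, -42.5]]]}}

```text
clock: 21.6
tool_pos: [671.1, 62.7, 150.4]
ee_rot: [2.77, -1.481, -0.001]
ft_force: [0.2, -0.2, 0.4]
grip_width: 84.9
grip_force: 0.0
```

{"api": "arm_command", "payload": {"plan": [[[0, 0, 0, -4.3], [0, 0, 3, -4.3], [0, 0, 6, -4.3], [0, 0, 7.5, -4.3], [0, 0, 7.6, -4.3]]]}}

```text
clock: 22.1
tool_pos: [670.7, 62.6, 73.9]
ee_rot: [2.819, -1.384, -0.003]
ft_force: [-0.2, 0.4, 0.0]
grip_width: 85.0
grip_force: 0.0
```

{"api": "arm_command", "payload": {"plan": [[[0, 0, 0, 0], [0, 0, 0, 0], [0, 0, 0, 0], [0, 0, 0, 0]]], "hand": 2}}

```text
clock: 22.5
tool_pos: [673.3, 62.7, 76.8]
ee_rot: [-2.819, 1.384, -0.003]
ft_force: [-2.3, 1.4, 10.4]
grip_width: 44.9
grip_force: 61.9
```

{"api": "arm_command", "payload": {"plan": [[[0, 0, -2, 0], [0, 0, -6, 0], [0, 0, -10, 0], [0, 0, -14, 0], [0, 0, -16, 0]]]}}

```text
clock: 23.0
tool_pos: [673.4, 62.7, 239.8]
ee_rot: [-2.817, 1.383, -0.007]
ft_force: [-0.1, 0.9, -0.9]
grip_width: 45.0
grip_force: 61.7
```

```bash
python3 - <<'E'
from h import *
print(arm.read_state()['grip_width']);go(box2w(30,-35,186),170.7)
E
```

```text
44.994816057635816
shift [-5.76 19.62 -0.13] turn 46.99625605497721 j6 -2.1358774857452145
```

{"api": "arm_command", "payload": {"plan": [[[-1.2, 4, 0, 8.5], [-2.5, 8.5, 0, 17], [-3.8, 13, 0, 25.5], [-5, 17, 0, 34], [-5.8, 19.6, 0, 42.5]]]}}

```text
clock: 23.5
tool_pos: [479.6, -12.1, 235.7]
ee_rot: [-2.118, 2.319, -0.001]
ft_force: [1.9, 0.2, 0.2]
grip_width: 44.7
grip_force: 61.7
```

{"api": "arm_command", "payload": {"plan": [[[0, 0, 0, 4], [0, 0, 2.5, 4], [0, 0, 4.2, 4], [0, 0, 4.2, 4]]]}}

```text
clock: 23.9
tool_pos: [481.1, -11.3, 191.9]
ee_rot: [2.043, -2.384, -0.002]
ft_force: [-1.1, 0.6, -0.2]
grip_width: 44.8
grip_force: 61.7
```

{"api": "arm_command", "payload": {"plan": [[[0, 0, 0, 0], [0, 0, 0, 0], [0, 0, -2, 0], [0, 0, -5, 0]]], "hand": 8.5}}

```text
clock: 24.3
tool_pos: [481.6, -11.3, 243.4]
ee_rot: [2.044, -2.384, -0.001]
ft_force: [0.2, 0.4, 0.2]
grip_width: 85.1
grip_force: 0.0
```

```bash
python3 - <<'E'
from h import *
print(arm.read_state()['tool_pos'])
im,c=snap("scene"); 
for p,t in lm("scene","heel"): print(np.round(p),round(t,2),toz(c,p,0).round())
im,c=snap("side"); 
for p,t in lm("side","heel"): print('side',np.round(p),round(t,2),toz(c,p,0).round())
go([670,-59,176])
E
```

```text
[481.5852776  -11.29954093 243.39212825]
[349. 223.] 0.92 [389.  33.  -0.]
[223. 280.] 0.81 [ 657. -183.    0.]
[325. 216.] 0.77 [379. -28.  -0.]
[397. 394.] 0.65 [826. 219.   0.]
[274. 296.] 0.57 [666. -64.   0.]
[316. 225.] 0.45 [421. -41.   0.]
side [326. 225.] 0.87 [ 666. -190.    0.]
side [371. 267.] 0.83 [488. -64.   0.]
side [306. 250.] 0.81 [675. -68.   0.]
side [201. 308.] 0.76 [828. 215.   0.]
side [237. 276.] 0.75 [803.  89.   0.]
side [417. 203.] 0.74 [ 439. -389.    0.]
side [392. 278.] 0.65 [426. -43.   0.]
side [368. 288.] 0.61 [471.  11.   0.]
side [386. 294.] 0.6 [425.  14.   0.]
side [353. 294.] 0.59 [500.  43.   0.]
shift [  1.85 -19.24   1.45] turn None j6 -1.4407089386681944
```

{"api": "arm_command", "payload": {"plan": [[[0.5, -4.5, 0, 0], [1, -9, 0, 0], [1.5, -13.5, 0.5, 0], [1.9, -18, 1, 0], [1.9, -19.2, 1, 0]]]}}

```text
clock: 25.0
tool_pos: [671.2, -60.6, 229.7]
ee_rot: [2.042, -2.385, -0.003]
ft_force: [-0.6, 0.5, -1.1]
grip_width: 84.9
grip_force: 0.0
```

{"api": "arm_command", "payload": {"plan": [[[0, 0, 0, 0]]]}}

```text
clock: 25.1
tool_pos: [669.9, -59.9, 230.6]
ee_rot: [2.043, -2.385, -0.003]
ft_force: [0.4, 0.2, -0.6]
grip_width: 85.4
grip_force: 0.0
```

```bash
python3 - <<'E'
from h import *
print(arm.read_state()['tool_pos']); measure((669,-60),"hC")
print([(np.round(p).tolist(),round(t,2),np.round(toz(arm.calibration('wrist'),p,0)[:2]).tolist()) for p,t in lm("wrist","heel")])
E
```

```text
[669.8521596  -59.87404898 230.64502943]
expected px [324. 229.]
centre hsv [ 11 142 133] bg [ 14. 139. 167.] ctrs [[77.0, 118.0, 168.0], [34.0, 48.0, 70.0], [48.0, 73.0, 111.0], [60.0, 90.0, 136.0]]
150 ([666.7, -63.2], [62.9, 46.4], np.float32(54.0), 2544, 150.0)
156 ([666.7, -63.1], [62.0, 45.5], np.float32(53.2), 2456, 156.0)
162 ([666.8, -63.7], [57.4, 43.3], np.float32(54.2), 1296, 162.0)
None ([670.7, -71.2], [71.8, 63.1], np.float32(53.9), 3190, 142.0)
[([329.0, 216.0], 0.71, [665.0, -63.0]), ([608.0, 286.0], 0.66, [455.0, 27.0]), ([305.0, 49.0], 0.56, [663.0, -178.0])]
```

```bash
python3 - <<'E'
from h import *
go([666.7,-63,20],143.7)
E
```

```text
shift [ 0.38  0.09 15.81] turn 27.502349197406858 j6 -1.505867864264644
```

{"api": "arm_command", "payload": {"plan": [[[0.4, 0.1, 2, 8.5], [0.4, 0.1, 4, 17], [0.4, 0.1, 6, 25.5], [0.4, 0.1, 8, 27.5], [0.4, 0.1, 10, 27.5]]]}}

```text
clock: 25.7
tool_pos: [666.3, -62.9, 133.0]
ee_rot: [-1.417, 2.803, -0.0]
ft_force: [0.0, 0.2, -0.5]
grip_width: 85.0
grip_force: 0.0
```

{"api": "arm_command", "payload": {"plan": [[[0, 0, 2, 0], [0, 0, 4.5, 0], [0, 0, 5.7, 0], [0, 0, 5.7, 0]]]}}

```text
clock: 26.1
tool_pos: [665.8, -63.0, 74.9]
ee_rot: [1.418, -2.801, -0.002]
ft_force: [-0.1, 0.2, 0.2]
grip_width: 85.4
grip_force: 0.0
```

{"api": "arm_command", "payload": {"plan": [[[0, 0, 0, 0], [0, 0, 0, 0], [0, 0, 0, 0], [0, 0, 0, 0]]], "hand": 2}}

```text
clock: 26.5
tool_pos: [668.0, -63.4, 77.4]
ee_rot: [-1.418, 2.801, -0.002]
ft_force: [-2.3, -0.3, 8.3]
grip_width: 44.6
grip_force: 62.0
```

{"api": "arm_command", "payload": {"plan": [[[0, 0, -2, 0], [0, 0, -6, 0], [0, 0, -10, 0], [0, 0, -14, 0], [0, 0, -16, 0]]]}}

```text
clock: 27.0
tool_pos: [668.1, -63.4, 240.6]
ee_rot: [-1.417, 2.799, -0.004]
ft_force: [1.3, -0.7, 0.3]
grip_width: 45.0
grip_force: 61.4
```

```bash
python3 - <<'E'
from h import *
print(arm.read_state()['grip_width']);go(box2w(25,0,186),170.7)
E
```

```text
45.000664830224345
shift [ 3.91 20.01 -0.04] turn -26.999124265307714 j6 -1.0317933880986547
```

{"api": "arm_command", "payload": {"plan": [[[0.8, 4, 0, -5], [1.6, 8.5, 0, -11], [2.6, 13.5, 0, -17], [3.4, 17.5, 0, -23], [3.9, 20, 0, -27]]]}}

```text
clock: 27.5
tool_pos: [480.5, 24.6, 236.6]
ee_rot: [-2.039, 2.389, -0.0]
ft_force: [0.3, -0.2, -0.2]
grip_width: 44.4
grip_force: 61.5
```

{"api": "arm_command", "payload": {"plan": [[[0, 0, 0, 0], [0, 0, 2.5, 0], [0, 0, 4.2, 0], [0, 0, 4.2, 0]]]}}

```text
clock: 27.9
tool_pos: [482.6, 23.4, 192.6]
ee_rot: [2.032, -2.394, -0.002]
ft_force: [-0.2, 0.9, -0.2]
grip_width: 44.5
grip_force: 61.6
```

{"api": "arm_command", "payload": {"plan": [[[0, 0, 0, 0], [0, 0, 0, 0], [0, 0, -4, 0], [0, 0, -8, 0], [0, 0, -12, 0]]], "hand": 8.5}}

```text
clock: 28.4
tool_pos: [483.0, 23.6, 316.4]
ee_rot: [-2.033, 2.394, -0.001]
ft_force: [1.9, -0.7, -0.2]
grip_width: 84.9
grip_force: 0.0
```

{"api": "arm_command", "payload": {"plan": [[[0, 0, -2, 0], [0, 0, -4, 0], [0, 0, -4, 0], [0, 0, -4, 0]]]}}

```text
clock: 28.8
tool_pos: [483.3, 23.7, 354.4]
ee_rot: [-2.033, 2.394, -0.001]
ft_force: [0.1, 0.7, -0.4]
grip_width: 84.9
grip_force: 0.0
```

```bash
python3 - <<'E'
from h import *
print(arm.read_state()['tool_pos'])
ims=[]
for n in("wrist","scene","side"):
    im,c=snap(n); ims.append(im)
    print(n,[(np.round(p).astype(int).tolist(),round(t,2),w2box(toz(c,p,24)).tolist()) for p,t in lm(n,"heel")])
p=[np.round(proj(arm.calibration("wrist"),box2w(*q))).tolist() for q in [(80,95,115),(-80,95,115),(-80,-95,115),(80,-95,115)]]; print(p)
cv2.imwrite("pics/f1.png",np.hstack([cv2.resize(ims[0],(400,300)),np.vstack([cv2.resize(ims[1][160:280,270:420],(400,320))])[:300]]))
E
```

```text
[483.30816898  23.65097834 354.42768565]
wrist [([93, 5], 0.92, [222.8, -166.6, 24.0]), ([323, 146], 0.9, [25.3, -48.8, 24.0]), ([396, 205], 0.84, [-45.5, 7.9, 24.0]), ([340, 186], 0.71, [9.1, -10.8, 24.0]), ([392, 146], 0.66, [-39.0, -48.4, 24.0]), ([321, 188], 0.66, [27.9, -8.4, 24.0]), ([322, 243], 0.64, [27.2, 46.7, 24.0]), ([69, 396], 0.63, [314.9, 228.7, 24.0])]
scene [([396, 397], 0.96, [351.9, 250.1, 24.0]), ([350, 219], 0.85, [-56.1, 0.4, 24.0]), ([325, 216], 0.79, [-40.7, -57.1, 24.0]), ([222, 283], 0.67, [254.6, -159.8, 24.0])]
side [([200, 307], 0.73, [320.3, 255.7, 24.0]), ([388, 290], 0.65, [-36.9, -13.7, 24.0]), ([325, 225], 0.6, [224.6, -154.7, 24.0]), ([368, 292], 0.59, [1.5, 18.8, 24.0]), ([371, 267], 0.55, [34.3, -63.0, 24.0]), ([394, 279], 0.49, [-35.8, -53.5, 24.0])]
[[257.0, 331.0], [450.0, 330.0], [474.0, 87.0], [244.0, 87.0]]
```

View pics/f1.png

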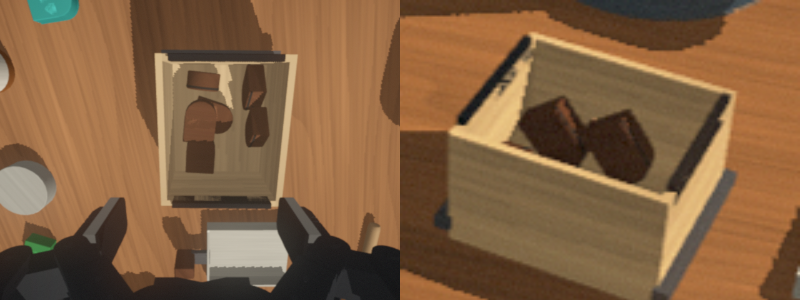

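All six heels are in the box and below the rim: the wrist view shows the D shapes at (205,80)–(258,125), inside. Next is the lid.

```bash
python3 - <<'E'
from h import *
c=arm.calibration("scene"); 
for px in [(329,196),(351,201)]:
    o,d=ray(c,px)
    for t in np.linspace(800,1600,4001):
        b=w2box(o+d*t)
        if b[0]<=-55: print(px,b);break
s={}
for n in("scene","side"):
    im,c=snap(n)
    for q in("lid","lid_grip"): s[n,q]=(c,lm(n,q)[0][0]); 
for q in("lid","lid_grip"): print(q,tri([s["scene",q],s["side",q]]))
go([425,-310,300],90)
E
```

```text
(329, 196) [-55.1 -55.3  75.1]
(351, 201) [-55.1  -0.1  79.6]
lid (array([ 420.93832476, -307.64209565,   -2.41869189]), [[1.3, 2.2], [1.1, -1.8]])
lid_grip (array([ 429.52573922, -309.61722306,   30.82893734]), [[-2.4, -4.5], [-2.3, 3.6]])
shift [ 3.387e+01  3.300e-01 -1.000e-02] turn 80.70242175527395 j6 -1.3594971896176742
```

{"api": "arm_command", "payload": {"plan": [[[5, 0, 0, 0], [10, 0, 0, 0], [15, 0, 0, 0], [20, 0, 0, 0], [25, 0, 0, 0]]]}}

```text
clock: 29.9
tool_pos: [441.8, -224.9, 354.1]
ee_rot: [-2.034, 2.394, -0.001]
ft_force: [1.0, 0.4, 0.8]
grip_width: 85.0
grip_force: 0.0
```

{"api": "arm_command", "payload": {"plan": [[[5, 0, 0, 0], [8.9, 0.3, 0, 0], [8.9, 0.3, 0, 0], [8.9, 0.3, 0, 0]]]}}

```text
clock: 30.3
tool_pos: [425.0, -310.9, 353.6]
ee_rot: [-2.032, 2.396, 0.001]
ft_force: [-0.7, -0.4, 0.0]
grip_width: 84.7
grip_force: 0.0
```

```bash
python3 - <<'E'
from h import *
print(arm.read_state()['tool_pos'])
im,c=snap("wrist","lid")
for q,z in(("lid",0),("lid_grip",42)): print(q,[(np.round(p).tolist(),round(t,2),toz(c,p,z).round(1).tolist()) for p,t in lm("wrist",q)])
print([np.round(proj(c,p)).tolist() for p in [(423,-309,22),(423-80,-309-80,22),(423+80,-309-80,22),(423+80,-309+80,22),(423-80,-309+80,22)]])
px=proj(c,(423,-309,22)).astype(int)
for dx,dy in [(-40,0),(40,0),(0,-40),(0,40),(0,0),(-150,0),(150,0),(0,-150)]:
    y,x=px[1]+dy,px[0]+dx
    if 0<=x<640 and 0<=y<480: print((x,y),im[y,x],cv2.cvtColor(im[y:y+1,x:x+1],cv2.COLOR_BGR2HSV)[0,0])
E
```

```text
[ 424.9560842  -310.93759761  353.64251277]
lid [([326.0, 192.0], 0.68, [423.0, -309.8, 0.0])]
lid_grip [([329.0, 202.0], 0.87, [421.3, -307.9, 42.0])]
[[327.0, 197.0], [399.0, 98.0], [228.0, 127.0], [263.0, 284.0], [416.0, 261.0]]
(np.int64(286), np.int64(197)) [124 166 193] [ 18  91 193]
(np.int64(366), np.int64(197)) [102 130 152] [ 17  84 152]
(np.int64(326), np.int64(157)) [ 80 109 131] [ 17  99 131]
(np.int64(326), np.int64(237)) [130 171 200] [ 18  89 200]
(np.int64(326), np.int64(197)) [71 84 96] [16 66 96]
(np.int64(176), np.int64(197)) [ 72 111 160] [ 13 140 160]
(np.int64(476), np.int64(197)) [42 63 92] [ 13 139  92]
(np.int64(326), np.int64(47)) [ 75 118 168] [ 14 141 168]
```

```bash
cat >> h.py <<'E'
def rect(m,c,z,near):
    m=cv2.morphologyEx(m,cv2.MORPH_OPEN,np.ones((3,3))); m=cv2.morphologyEx(m,cv2.MORPH_CLOSE,np.ones((5,5)))
    for k in cv2.findContours(m,cv2.RETR_EXTERNAL,cv2.CHAIN_APPROX_NONE)[0]:
        if cv2.contourArea(k)<300: continue
        k=cv2.convexHull(k)
        w=np.float32([toz(c,p[0],z)[:2] for p in k]); rc=cv2.minAreaRect(w)
        if np.hypot(rc[0][0]-near[0],rc[0][1]-near[1])>60: continue
        bx=cv2.boxPoints(rc); e=bx[1]-bx[0]; f=bx[2]-bx[1]; L=e if np.linalg.norm(e)>np.linalg.norm(f) else f
        print(z,np.round(rc[0],1),np.round(sorted(rc[1]),1),'long axis',round(float(np.degrees(np.arctan2(L[1],L[0])))%180,1),'area',cv2.contourArea(w))
E
python3 - <<'E'
from h import *
im=cv2.imread("pics/lid.png"); c=arm.calibration("wrist"); h=cv2.cvtColor(cv2.GaussianBlur(im,(3,3),0),cv2.COLOR_BGR2HSV)
for T in(115,122): rect(np.uint8((h[:,:,1]<T)*255),c,22,(423,-309))
for T in(60,70,78): rect(np.uint8((h[:,:,1]<T)*255),c,56,(423,-309))
E
```

```text
22 [ 422.8 -307.5] [168.3 198.3] long axis 85.1 area 33248.72152676084
22 [ 422.6 -307.5] [169.5 199.4] long axis 84.9 area 33591.972158432705
56 [ 422.7 -307.3] [14.2 65.7] long axis 175.2 area 907.0786649370566
56 [ 422.5 -307.4] [15.8 67.1] long axis 174.9 area 1023.1375145278871
56 [ 422.4 -307.7] [17.2 68. ] long axis 175.1 area 1124.9574504042976
```

```bash
python3 - <<'E'
from h import *
go([422.6,-307.5,45],85)
E
```

```text
shift [-0.14  0.33 25.5 ] turn 85.77168976628946 j6 -2.0384687009318845
```

{"api": "arm_command", "payload": {"plan": [[[-0.1, 0.3, 2, 8.5], [-0.1, 0.3, 4, 17], [-0.1, 0.3, 6, 25.5], [-0.1, 0.3, 9, 34], [-0.1, 0.3, 12, 42.5]]]}}

```text
clock: 30.95
tool_pos: [423.0, -307.8, 233.4]
ee_rot: [-1.021, 2.97, -0.001]
ft_force: [-0.1, -0.6, -0.5]
grip_width: 85.1
grip_force: 0.0
```

{"api": "arm_command", "payload": {"plan": [[[0, 0, 1, 8.5], [0, 0, 2, 17], [0, 0, 3, 25.5], [0, 0, 4, 34], [0, 0, 5, 42.5]]]}}

```text
clock: 31.45
tool_pos: [423.0, -307.7, 183.8]
ee_rot: [0.124, 3.139, -0.0]
ft_force: [0.1, 0.2, -0.0]
grip_width: 85.0
grip_force: 0.0
```

```bash
python3 - <<'E'
from h import *
go([422.6,-307.5,45],85)
im,c=snap("wrist"); h=cv2.cvtColor(cv2.GaussianBlur(im,(3,3),0),cv2.COLOR_BGR2HSV)
for T in(70,78): rect(np.uint8((h[:,:,1]<T)*255),c,56,(423,-309))
print(lm("wrist","lid_grip"), proj(c,(422.6,-307.5,42)))
E
```

```text
shift [0.04 0.02 8.48] turn 0.46192966016413095 j6 -0.5498044572952657
56 [ 419.2 -307.8] [16.1 67.7] long axis 174.3 area 1058.2946825861
56 [ 418.1 -307.8] [16.8 71.2] long axis 174.1 area 1146.4490617047995
[([323.1, 254.8], 0.96)] [323.11396786 259.60071473]
```

{"api": "arm_command", "payload": {"plan": [[[0, 0, 4, 0.5], [0, 0, 7, 0.5], [0, 0, 8.5, 0.5], [0, 0, 8.5, 0.5]]]}}

```text
clock: 31.95
tool_pos: [421.9, -307.7, 97.7]
ee_rot: [-0.123, -3.137, -0.003]
ft_force: [0.2, 0.3, 0.3]
grip_width: 85.3
grip_force: 0.0
```

{"api": "arm_command", "payload": {"plan": [[[0, 0, 0, 0], [0, 0, 0, 0], [0, 0, 0, 0], [0, 0, 0, 0], [0, 0, 0, 0]]], "hand": 0}}

```text
clock: 32.45
tool_pos: [422.8, -309.2, 99.6]
ee_rot: [0.131, 3.138, -0.001]
ft_force: [0.4, 0.7, 0.1]
grip_width: 17.2
grip_force: 58.4
```

{"api": "arm_command", "payload": {"plan": [[[0, 0, -1, 0], [0, 0, -4, 0], [0, 0, -8, 0], [0, 0, -12, 0], [0, 0, -16, 0]]]}}

```text
clock: 32.95
tool_pos: [422.0, -308.6, 261.2]
ee_rot: [0.131, 3.139, -0.0]
ft_force: [0.6, -0.7, -1.7]
grip_width: 17.2
grip_force: 58.9
```

{"api": "arm_command", "payload": {"plan": [[[0, 0, -4, 0], [0, 0, -8, 0], [0, 0, -10, 0], [0, 0, -10, 0]]]}}

```text
clock: 33.35
tool_pos: [422.9, -309.2, 362.3]
ee_rot: [0.131, 3.135, -0.004]
ft_force: [0.4, -0.3, -3.3]
grip_width: 16.8
grip_force: 59.1
```

```bash
python3 - <<'E'
from h import *
s=arm.read_state();print(s['tool_pos'],s['grip_width'],s['ft_force'],s['torque'])
im,c=snap("wrist","lidheld"); h=cv2.cvtColor(cv2.GaussianBlur(im,(3,3),0),cv2.COLOR_BGR2HSV)
z=s['tool_pos'][2]-99
for T in(70,78): rect(np.uint8((h[:,:,1]<T)*255),c,56+z,s['tool_pos'][:2])
for T in(115,122): rect(np.uint8((h[:,:,1]<T)*255),c,22+z,s['tool_pos'][:2])
print([(np.round(p),toz(c,p,42+z)) for p,t in lm("wrist","lid_grip")])
go([459,27.7,245],80.7)
E
```

```text
[ 422.89188486 -309.2446055   362.28970896] 16.79498548672808 [ 0.44113427 -0.2971807  -3.27534824] [-0.05694652  0.01960428  0.01709559]
319.2897089576628 [ 424.1 -305.6] [ 87.1 206.6] long axis 85.3 area 10443.076079759514
319.2897089576628 [ 423.4 -306.5] [ 88.2 208.5] long axis 85.3 area 10718.557286512805
285.2897089576628 [ 420.7 -311.2] [165.1 283.6] long axis 85.3 area 40443.149388602236
285.2897089576628 [ 420.5 -311.1] [165.4 283.6] long axis 85.3 area 40494.02350327396
[(array([323., 338.]), array([ 421.28617635, -309.21497413,  305.28970896]))]
shift [-0.84 33.84  5.98] turn 4.501910365828223 j6 -0.5476553417537943
```

The lid is held, and the lateral centre matches. I'll carry it over the box.

{"api": "arm_command", "payload": {"plan": [[[0, 1.5, 0, 1], [0, 4.5, 0, 2], [-0.2, 9, 0, 3], [-0.4, 13.5, 0, 4], [-0.5, 18, 0, 4.5]]]}}

```text
clock: 33.95
tool_pos: [441.7, -128.3, 357.5]
ee_rot: [-0.257, -3.129, -0.001]
ft_force: [1.1, 0.8, -1.5]
grip_width: 17.1
grip_force: 59.0
```

{"api": "arm_command", "payload": {"plan": [[[0, 4.5, 1, 0], [-0.2, 9, 3, 0], [-0.3, 13, 5, 0], [-0.3, 15.5, 7, 0], [-0.3, 15.5, 9, 0]]]}}

```text
clock: 34.45
tool_pos: [469.8, 25.3, 266.7]
ee_rot: [-0.249, -3.129, -0.0]
ft_force: [0.3, -0.9, -1.6]
grip_width: 17.1
grip_force: 59.2
```

{"api": "arm_command", "payload": {"plan": [[[0, 0, 1, 0], [0, 0, 2, 0], [0, 0, 2, 0], [0, 0, 2, 0]]]}}

```text
clock: 34.85
tool_pos: [470.6, 22.0, 249.3]
ee_rot: [0.256, 3.131, 0.0]
ft_force: [0.3, -0.5, -2.3]
grip_width: 17.1
grip_force: 59.1
```

```bash
python3 - <<'E'
from h import *
s=arm.read_state();print(s['tool_pos'],s['grip_width'],s['ft_force'])
go([459,27.7,160],80.7)
o={}
for n in("scene","side"):
    im,c=snap(n,"L"+n); 
    for q in("lid","lid_grip","box"): l=lm(n,q); o[n,q]=(c,l[0][0]) if l else None; print(n,q,[(np.round(p).tolist(),round(t,2)) for p,t in l])
for q in("lid","lid_grip","box"):
    if o["scene",q] and o["side",q]: x,r=tri([o["scene",q],o["side",q]]); print(q,x,w2box(x),r)
E
```

```text
[470.5639771   22.01930998 249.26707608] 17.0813089874803 [ 0.25207012 -0.50017637 -2.27231305]
shift [1.23 0.37 3.53] turn -0.055753743058915006 j6 0.21004544461875194
scene lid [([338.0, 189.0], 0.78), ([340.0, 177.0], 0.65)]
scene lid_grip [([339.0, 177.0], 0.61)]
scene box [([340.0, 240.0], 0.93)]
side lid [([371.0, 246.0], 0.61)]
side lid_grip [([373.0, 295.0], 0.59)]
side box [([373.0, 294.0], 0.62)]
lid [469.04010066  17.72429247 151.58041526] [ 11.5  -8.2 151.6] [[0.7, 1.2], [0.8, -1.1]]
lid_grip [421.59059893  47.46209786 105.57682479] [-40.1  13.5 105.6] [[16.0, 20.2], [13.6, -21.9]]
box [ 4.54159590e+02  2.58694985e+01 -1.27012590e-01] [-4.5 -2.6 -0.1] [[-0.1, -0.1], [-0.1, 0.1]]
```

```bash
python3 - <<'E'
from h import *
c=arm.calibration("scene")
obs=dict(A=((-80,-95),(318.8,173)),B=((-80,95),(395.6,194.9)),C=((80,95),(370,237)),D=((80,-95),(288.8,208.8)))
for k,(uv,p) in obs.items():
    w=toz(c,p,115); print(k,np.round(proj(c,box2w(*uv,115)),1),p,w2box(w))
print(arm.calibration("wrist")['pose'][:3,3]-arm.read_state()['tool_pos'])
E
```

```text
A [318.5 172.1] (318.8, 173) [-76.8 -92.9 115. ]
B [395.7 194.1] (395.6, 194.9) [-77.2  95.7 115. ]
C [371.1 236.6] (370, 237) [ 82.   93.5 115. ]
D [287.8 210.4] (288.8, 208.8) [ 74.3 -95.6 115. ]
[-72.1826749   11.72976232  70.40728703]
```

{"api": "arm_command", "payload": {"plan": [[[0.6, 0.2, 0, 0], [1.2, 0.4, 1, 0], [1.2, 0.4, 2.5, 0], [1.2, 0.4, 2.9, 0], [1.2, 0.4, 2.9, 0]]]}}

```text
clock: 35.75
tool_pos: [458.8, 28.5, 219.7]
ee_rot: [-0.254, -3.13, 0.0]
ft_force: [0.5, 0.7, -0.9]
grip_width: 17.1
grip_force: 59.1
```

```bash
python3 - <<'E'
from h import *
s=arm.read_state();print(s['tool_pos'],s['ft_force'])
go([459,27.7,160],80.7)
E
```

```text
[458.84176606  28.50732915 219.66360563] [ 0.46737202  0.65481836 -0.85780551]
shift [-0.03 -0.08  0.57] turn 0.004885302395294389 j6 0.22425363026206277
```

{"api": "arm_command", "payload": {"plan": [[[0, -0.1, 0.3, 0], [0, -0.1, 0.6, 0], [0, -0.1, 0.8, 0], [0, -0.1, 0.8, 0]]]}}

```text
clock: 36.15
tool_pos: [459.1, 27.4, 211.8]
ee_rot: [-0.255, -3.131, 0.0]
ft_force: [0.2, 0.3, -2.9]
grip_width: 17.0
grip_force: 59.1
```

The plug has gone in below the rim with no contact force. I'll continue down.

{"api": "arm_command", "payload": {"plan": [[[0, 0, 0.2, 0], [0, 0, 0.4, 0], [0, 0, 0.6, 0], [0, 0, 0.6, 0]]]}}

```text
clock: 36.55
tool_pos: [459.2, 27.4, 206.1]
ee_rot: [0.255, 3.131, 0.0]
ft_force: [-1.6, -0.0, 4.4]
grip_width: 16.9
grip_force: 60.0
```

{"api": "arm_command", "payload": {"plan": [[[0, 0, 0.2, 0], [0, 0, 0.4, 0], [0, 0, 0.6, 0], [0, 0, 0.7, 0], [0, 0, 0.7, 0]]]}}

```text
clock: 37.05
tool_pos: [459.2, 27.5, 200.5]
ee_rot: [0.255, 3.13, 0.0]
ft_force: [-12.1, -0.7, 32.5]
grip_width: 17.0
grip_force: 64.1
```

{"api": "arm_command", "payload": {"plan": [[[0.1, 0, 0, 0], [0.15, 0, 0.2, 0], [0.15, 0, 0.3, 0], [0.15, 0, 0.3, 0]]]}}

```text
clock: 37.45
tool_pos: [459.1, 27.5, 200.3]
ee_rot: [0.255, 3.125, 0.0]
ft_force: [-23.0, -4.4, 77.4]
grip_width: 17.0
grip_force: 70.8
```

```bash
python3 - <<'E'
from h import *
s=arm.read_state();print(s['tool_pos'],s['ft_force'],s['torque'],s['ee_rot'],s['grip_width'])
E
```

```text
[459.08540552  27.51608086 200.27148415] [-22.95210547  -4.37893823  77.38799507] [-0.73373784  4.54184652 -0.13499697] [2.54699744e-01 3.12467785e+00 4.62815624e-04] 16.998211844413365
```

The stop is hard at tool height 200.3, with the lid at about 101 mm, which is fully home. I'll ease off, release and check.

{"api": "arm_command", "payload": {"plan": [[[-0.1, 0, -0.4, 0], [-0.1, 0, -0.6, 0], [-0.1, 0, -0.6, 0]]]}}

```text
clock: 37.75
tool_pos: [458.6, 27.5, 201.8]
ee_rot: [-0.255, -3.131, -0.0]
ft_force: [-1.1, -0.1, -2.8]
grip_width: 17.0
grip_force: 59.5
```

{"api": "arm_command", "payload": {"plan": [[[0, 0, 0, 0], [0, 0, 0, 0], [0, 0, 0, 0]]], "hand": 5}}

```text
clock: 38.05
tool_pos: [458.6, 27.5, 201.7]
ee_rot: [-0.255, -3.131, 0.0]
ft_force: [-0.3, 0.0, 0.0]
grip_width: 50.0
grip_force: 0.0
```

{"api": "arm_command", "payload": {"plan": [[[0, 0, -2, 0], [0, 0, -5, 0], [0, 0, -10, 0], [0, 0, -15, 0], [0, 0, -20, 0]]]}}

```text
clock: 38.55
tool_pos: [458.1, 27.5, 403.9]
ee_rot: [0.255, 3.131, 0.0]
ft_force: [1.1, 0.7, 0.9]
grip_width: 50.3
grip_force: 0.0
```

{"api": "arm_command", "payload": {"plan": [[[-4, 0, 0, 0], [-8, 0, 0, 0], [-8, 0, 0, 0], [-8, 0, 0, 0]]]}}

```text
clock: 38.95
tool_pos: [538.1, 14.5, 400.9]
ee_rot: [-0.255, -3.129, 0.0]
ft_force: [-0.3, -0.3, 0.3]
grip_width: 49.8
grip_force: 0.0
```

```bash
python3 - <<'E'
from h import *
s=arm.read_state();print(s['tool_pos'],s['ft_force'])
im,c=snap("wrist","fin"); h=cv2.cvtColor(cv2.GaussianBlur(im,(3,3),0),cv2.COLOR_BGR2HSV)
for T in(100,108,115,122): rect(np.uint8((h[:,:,1]<T)*255),c,123,(459,27.7))
for T in(60,70,78): rect(np.uint8((h[:,:,1]<T)*255),c,157,(459,27.7))
o={}
for n in("scene","side"):
    im,c=snap(n,"F"+n)
    for q in("lid","lid_grip"): l=lm(n,q); o[n,q]=(c,l[0][0]); print(n,q,[(np.round(p).tolist(),round(t,2)) for p,t in l])
for q in("lid","lid_grip"): x,r=tri([o["scene",q],o["side",q]]); print(q,x,w2box(x),r)
# black catch-bar pixels visible in the wrist/scene around the rim
for n in ("scene","side"):
    im=cv2.imread(f"pics/F{n}.png"); c=arm.calibration(n)
    for v in(91,-91):
        print(n,v,[im[tuple(np.round(proj(c,box2w(u,v+ (4 if v>0 else -4),119))).astype(int)[::-1])].tolist() for u in(-50,-20,20,50)])
E
```

```text
[538.09638425  14.46330704 400.87978912] [-0.27703283 -0.27246026  0.30063796]
123 [460.8  27.1] [158.2 196.4] long axis 80.7 area 30969.977009477792
123 [460.8  27.1] [158.2 197.6] long axis 80.6 area 31189.78262122482
123 [461.3  27. ] [159.  198.1] long axis 80.6 area 31438.022802163207
123 [461.3  27. ] [159.  198.8] long axis 80.6 area 31567.67093834182
157 [456.8  28.1] [15.2 67. ] long axis 170.3 area 988.3570511397847
157 [456.8  27.7] [15.9 67. ] long axis 171.1 area 1044.9304855334049
157 [456.9  28.1] [16.6 68.4] long axis 170.2 area 1108.2964301916072
scene lid [([346.0, 203.0], 0.95), ([326.0, 368.0], 0.4)]
scene lid_grip [([341.0, 190.0], 0.85)]
side lid [([375.0, 268.0], 0.88)]
side lid_grip [([373.0, 250.0], 0.66)]
lid [450.59486424  34.92428175 103.34575522] [ -9.5   5.8 103.3] [[1.1, 1.7], [1.2, -1.6]]
lid_grip [461.43377666  23.11393708 145.10286769] [  3.1  -4.1 145.1] [[0.5, 0.8], [0.5, -0.8]]
scene 91 [[137, 208, 241], [141, 211, 243], [127, 191, 231], [131, 197, 234]]
scene -91 [[126, 190, 229], [129, 191, 230], [124, 186, 225], [115, 173, 215]]
side 91 [[137, 232, 254], [137, 234, 254], [126, 220, 252], [115, 204, 245]]
side -91 [[134, 227, 254], [137, 233, 255], [120, 206, 247], [119, 208, 247]]
```

The lid is square (long axis 80.6°, matching the box) and at full depth. To be sure of each catch, I'll press the plate lightly over both ends with closed fingertips and read the heights.

```bash
python3 - <<'E'
from h import *
go(box2w(0,80,140),80.7,off=73)
E
```

```text
shift [ 7.93  8.02 18.94] turn 0.010322832667839066 j6 0.18946497800904077
```

{"api": "arm_command", "payload": {"plan": [[[4, 4, 3, 0], [7.9, 8, 5, 0], [7.9, 8, 10, 0], [7.9, 8, 15, 0], [7.9, 8, 18.9, 0]]], "hand": 0}}

```text
clock: 39.8
tool_pos: [471.7, 107.0, 212.6]
ee_rot: [0.252, 3.13, 0.001]
ft_force: [0.9, -0.8, 0.0]
grip_width: -0.1
grip_force: 0.0
```

{"api": "arm_command", "payload": {"plan": [[[0, 0, 0.8, 0], [0, 0, 1.4, 0], [0, 0, 1.6, 0], [0, 0, 1.7, 0]]]}}

```text
clock: 40.2
tool_pos: [473.8, 106.4, 198.5]
ee_rot: [0.255, 3.128, 0.001]
ft_force: [0.1, -0.3, 0.6]
grip_width: -0.1
grip_force: 0.0
```

{"api": "arm_command", "payload": {"plan": [[[0, 0, 0.15, 0], [0, 0, 0.25, 0], [0, 0, 0.35, 0], [0, 0, 0.35, 0]]]}}

```text
clock: 40.6
tool_pos: [473.3, 106.3, 195.5]
ee_rot: [0.255, 3.128, 0.001]
ft_force: [-10.2, -3.2, 32.0]
grip_width: 0.1
grip_force: 16.2
```

The +y end is flush: contact at 123 mm, pressed with 32 N. Now the other end.

{"api": "arm_command", "payload": {"plan": [[[0, 0, -3, 0], [0, 0, -6.5, 0], [0, -4, -6.5, 0], [0, -8, -6.5, 0], [0, -12, -6.5, 0]]]}}

```text
clock: 41.1
tool_pos: [453.1, -13.3, 258.9]
ee_rot: [0.253, 3.13, 0.0]
ft_force: [0.9, -0.4, 0.4]
grip_width: 0.0
grip_force: 0.0
```

{"api": "arm_command", "payload": {"plan": [[[0, -4, 0, 0], [0, -4, 2, 0], [0, -4, 5, 0], [0, -4, 6.2, 0], [0, -4, 6.2, 0]]]}}

```text
clock: 41.6
tool_pos: [446.4, -51.9, 196.3]
ee_rot: [-0.256, -3.131, 0.0]
ft_force: [0.5, -0.2, 0.9]
grip_width: -0.0
grip_force: 0.0
```

{"api": "arm_command", "payload": {"plan": [[[0, 0, 0.1, 0], [0, 0, 0.2, 0], [0, 0, 0.3, 0], [0, 0, 0.3, 0]]]}}

```text
clock: 42.0
tool_pos: [447.0, -51.7, 195.4]
ee_rot: [0.255, 3.129, -0.0]
ft_force: [-15.9, 0.2, 42.7]
grip_width: 0.1
grip_force: 21.6
```

Both ends are flush at 123 mm. I'll retract, do a final check and hand in.

{"api": "arm_command", "payload": {"plan": [[[0, 0, -4, 0], [0, 0, -9, 0], [0, 0, -14, 0], [0, 0, -19, 0], [0, 0, -20, 0]]]}}

```text
clock: 42.5
tool_pos: [447.6, -51.7, 398.5]
ee_rot: [0.254, 3.124, -0.0]
ft_force: [0.9, 0.7, -1.2]
grip_width: 0.0
grip_force: 0.0
```

```bash
python3 - <<'E'
from h import *
s=arm.read_state();print(s['tool_pos'],s['ft_force'])
for n in("scene","side"):
    im,c=snap(n)
    for q in("heel","tray_grip","tray","tin","glue","last","shoe","lid"): print(n,q,[(np.round(p).astype(int).tolist(),round(t,2),toz(c,p,0)[:2].round().tolist()) for p,t in lm(n,q) if t>.4])
im,c=snap("wrist","fin2"); h=cv2.cvtColor(cv2.GaussianBlur(im,(3,3),0),cv2.COLOR_BGR2HSV)
for T in(108,118): rect(np.uint8((h[:,:,1]<T)*255),c,123,(459,27.7))
E
```

```text
[447.61497039 -51.72459136 398.51051753] [ 0.88128703  0.71203943 -1.18649795]
scene heel [([397, 396], 0.74, [830.0, 220.0]), ([225, 283], 0.67, [663.0, -177.0])]
scene tray_grip [([444, 277], 0.93, [508.0, 274.0])]
scene tray [([453, 258], 0.81, [440.0, 288.0]), ([340, 240], 0.67, [457.0, 28.0])]
scene tin [([328, 367], 0.97, [806.0, 87.0])]
scene glue [([228, 337], 0.82, [794.0, -115.0])]
scene last [([500, 348], 0.6, [669.0, 395.0])]
scene shoe [([131, 270], 0.95, [685.0, -386.0])]
scene lid [([346, 206], 0.58, [325.0, 13.0])]
side heel [([201, 308], 0.8, [829.0, 214.0]), ([325, 227], 0.52, [665.0, -180.0])]
side tray_grip [([293, 347], 0.77, [573.0, 238.0])]
side tray [([340, 387], 0.69, [443.0, 291.0])]
side tin [([240, 278], 0.87, [790.0, 94.0])]
side glue [([273, 233], 0.63, [796.0, -101.0])]
side last [([213, 389], 0.91, [681.0, 389.0])]
side shoe [([340, 187], 0.76, [698.0, -392.0])]
side lid [([375, 265], 0.86, [479.0, -75.0])]
```

```bash
python3 -c "
from plant import arm
print(arm.sign_off())"
```

```text
the job is handed in; nothing more can be done
None
```

I handed the job in at about 43 s: all six brown heel blocks are boxed (three tipped from the tray, three picked off the bench), the tray is flat and clear of the box, and the lid is pressed flush at both ends; the sign-off gave no verdict.

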